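Sort the candle lesson's leftovers into their trays

TASK

Clear up after the candle lesson: sort the mixed handful on the bench into the three grey trays. Lay one dry cell in each of the two narrow bays, one wax lump in each of the two wide bays, and the torch in the single long bay, each down on the floor of its bay, the same way up as you found it. Do not shift the two blue caps that stand nearest you.

Things in the scene. Friction and masses are not known exactly. Their poses are not given: they have to be found in the camera images.
- cell_0: AA dry cell lying on the bench, 14 mm thick, 48 mm long, grey with a tan end. Origin: centre of its underside; long axis = its y, x across it, z up. It does not roll. Grasp across x.
- cell_1: AA dry cell lying on the bench, 14 mm thick, 48 mm long, white with a blue end. Origin and axes as for cell_0.
- lump_large: Larger off-white lump of candle wax, irregular, rigid, 44 (x) x 56 (y) x 33 (z) mm. Origin: centre of its underside; z up. Grasp across x, at the middle.
- lump_small: Smaller off-white lump of candle wax, irregular, rigid, 36 (x) x 44 (y) x 19 (z) mm. Origin: centre of its underside; z up. Grasp across x, at the middle.
- torch: Small black pocket torch lying on the bench, 88 mm long along its y, overall 33 mm wide (x), 34 mm high. Origin: centre of its outline, at its underside; z up. The barrel (24 mm wide, 28 mm high) runs from y = -44 to +8 mm, the thicker head (33 mm wide, 34 mm high) from +8 to +44 mm. It does not roll by itself. Grasp the barrel across x, about y = -8 mm.
- cell_tray: Mid-grey shallow plastic tray, fixed to the bench, flat on it. Origin: centre of its underside; z up. Floor 2.5 mm thick; all walls, the divider included, rise only to 7 mm above the bench. A small flat pull tab (cosmetic) sticks out 9 mm at the -x end. Outer 74 (x) x 88 (y) mm. Two narrow bays side by side, each 66 mm long (x) and 32 mm wide (y), centred at y = +24 and -24 mm, with a 16 mm divider between: one dry cell lies in each, along x.
- wax_tray: Mid-grey shallow plastic tray, fixed to the bench, flat on it. Origin: centre of its underside; z up. Floor 2.5 mm thick; all walls, the divider included, rise only to 7 mm above the bench. A small flat pull tab (cosmetic) sticks out 9 mm at the -x end. Outer 86 (x) x 150 (y) mm. Two wide bays side by side, each 78 mm (x) by 66 mm (y), centred at y = +38 and -38 mm, with a 10 mm divider between: one wax lump in each, longer side along x.
- torch_tray: Mid-grey shallow plastic tray, fixed to the bench, flat on it. Origin: centre of its underside; z up. Floor 2.5 mm thick; all walls, the divider included, rise only to 7 mm above the bench. A small flat pull tab (cosmetic) sticks out 9 mm at the -x end. Outer 118 (x) x 62 (y) mm. One long bay, 110 mm long (x) and 54 mm wide (y), centred on the origin; the torch lies along x.
- cap_near_left: Blue screw cap, open side up, 38 mm across, 14 mm high, loose, standing at the robot's side of the work, to the left. Origin: centre of its underside. Not to be moved.
- cap_near_right: Blue screw cap like the other, to the right. Not to be moved.

How it is judged (in metres and radians):
At the end, for the whole second after the job is handed in: One dry cell in each narrow bay (18 mm along, 14 mm across of its centre), one lump in each wide bay (24, 22 mm), the torch in the long bay (18 mm), each on the bay floor (to 2.3 mm), way up kept (0.2 rad), at rest; blue caps moved under 20 mm (((x of cell_0 in the frame of cell_tray between -0.018 and 0.018 m and y of cell_0 in the frame of cell_tray between 0.01 and 0.038 m and z of cell_0 in the frame of cell_tray between -0.003 and 0.0048 m and x of cell_1 in the frame of cell_tray between -0.018 and 0.018 m and y of cell_1 in the frame of cell_tray between -0.038 and -0.01 m and z of cell_1 in the frame of cell_tray between -0.003 and 0.0048 m) or (x of cell_0 in the frame of cell_tray between -0.018 and 0.018 m and y of cell_0 in the frame of cell_tray between -0.038 and -0.01 m and z of cell_0 in the frame of cell_tray between -0.003 and 0.0048 m and x of cell_1 in the frame of cell_tray between -0.018 and 0.018 m and y of cell_1 in the frame of cell_tray between 0.01 and 0.038 m and z of cell_1 in the frame of cell_tray between -0.003 and 0.0048 m)) and ((x of lump_large in the frame of wax_tray between -0.024 and 0.024 m and y of lump_large in the frame of wax_tray between 0.016 and 0.06 m and z of lump_large in the frame of wax_tray between -0.003 and 0.0048 m and x of lump_small in the frame of wax_tray between -0.024 and 0.024 m and y of lump_small in the frame of wax_tray between -0.06 and -0.016 m and z of lump_small in the frame of wax_tray between -0.003 and 0.0048 m) or (x of lump_large in the frame of wax_tray between -0.024 and 0.024 m and y of lump_large in the frame of wax_tray between -0.06 and -0.016 m and z of lump_large in the frame of wax_tray between -0.003 and 0.0048 m and x of lump_small in the frame of wax_tray between -0.024 and 0.024 m and y of lump_small in the frame of wax_tray between 0.016 and 0.06 m and z of lump_small in the frame of wax_tray between -0.003 and 0.0048 m)) and x of torch in the frame of torch_tray between -0.018 and 0.018 m and y of torch in the frame of torch_tray between -0.018 and 0.018 m and z of torch in the frame of torch_tray between -0.003 and 0.0048 m and angle between each of cell_0, cell_1, lump_large, lump_small, torch's own z axis and vertical below 0.2 rad and linear speed of each of cell_0, cell_1, lump_large, lump_small, torch below 0.03 m/s); the robot touches nothing.
It fails at once if a blue cap was shifted by more than 20 mm (distance of any of cap_near_left, cap_near_right from where it was at the start of the episode above 0.02 m).
It also fails if it takes over 115 s, if anything falls off the work surface, if the arm or the gripper's body presses on something with over 40 N, if the wrist force passes 120 N, or if a joint passes its speed limit or range.

ROBOT

A 6-joint arm with a two-finger parallel gripper is mounted at the origin on a cart in front of the work surface, level with it; the furniture and walls round the work are solid. World frame = base frame: x ahead of the robot, y to its left, z up, the work surface at z = 0. Lengths are in mm, angles in rad, forces in N, time in s.
With the tool pointing down it reaches from about 275 to 850 mm from the base axis. Payload 5.2 kg.
Tool frame: the origin (TCP) lies at the very end of the fingers, on their centre line; the grasp point (between the pads) lies 19 mm behind it; z points along the fingers, y is the line along which they close (so a half turn about z gives the same grasp; the last joint's range is limited). The gripper opens to 85 mm and grips with 20 to 120 N. Pads are 22 mm wide; open, the fingers measure 114 mm over their backs; the gripper's body (76 mm by 85 mm) begins 54 mm behind the grasp point. The pads swing forward as they close: fully open they stand 13 mm farther back than shut.
Start: joints at [-1.4, 0.259, 1.535, -0, 1.348, -0.203], TCP at [200.856, -512.017, 207.61] pointing down, gripper open.
Joint ranges: [-3.14, 3.14], [-0.91, 2.08], [0.19, 2.58], [-1.22, 4.36], [0.22, 2.71], [-3.12, 3.12]. Speed limits (rad/s): [2.57, 2.57, 3.14, 3.14, 3.14, 3.14].

INTERFACE

Orientations are given as a unit quaternion [x, y, z, w].
In Python, from cell import get_obs, get_image, hand_in, regions_of, place_of gives the robot as it stands.
- The arm moves only by the tool carry_out, never from a script. Its argument "commands" is a list that holds one entry, the list of rows, each a list of 7 numbers: the closure, from -1 (fully open) to 1 (shut), then the shift along the tool's x, y, z as a fraction of full scale, then the turn, a rotation vector about the tool's x, y, z as a fraction of full scale. In form: [[[grip, x, y, z, rx, ry, rz], ...]]. A call has 1 to 8 rows; each row shifts and turns the commanded pose from where the row before left it, along the tool's axes as they then stand; what a row does not reach is not made up. Full scale, the value 1, is 0.12 m for a shift and 0.08 rad for a turn. A row lasts 1/8 s, in which the tool goes at most 62.5 mm and 10.7 degrees, less where a joint would pass 70% of its speed; a pose out of reach is approached as far as the arm can. A call with a number of a shift or a turn outside -1 to 1 is refused whole. A call with a gripper value outside its range is refused whole. The fingers move at their own pace and stop on an object; "squeeze" is the grip in N (left out, the last holds). Time passes only in rows, so rows that do not move let the fingers close. It gives the time, the measured TCP pose, the force, the opening and the grip force at its end, in the units of the state.
- get_obs(): the state, without advancing time (a new reading comes with each control period).
- get_image(name): name is "scene" or "top" or "wrist"; returns a dict with "image" (420x560x3 uint8, red, green, blue), "depth" (420x560 float32, mm along the optical axis (not along the pixel's ray), 0 where there is no reading), "fovy" (degrees; the focal length in pixels is half the picture's height over the tangent of half this angle, whatever the lens; pixels are square), "cx", "cy" (the principal point, pixels), "cam_to_world" (4x4, takes a point from camera to world coordinates). Camera axes: x right, y up, looking along -z (the intrinsics and any distortion apply to the point x, -y, -z); pixel columns grow to the right and rows downward; lengths in mm; the calibration is good to about 2 mm. A picture is of the moment at which its call begins.
- hand_in(): hands the job in; it is judged then, once.
Trained networks look in a picture, given as the dict that the camera call returned (one of the last four; its "shot" number tells which), for a name from the list of things; names that differ only in an ending like _2 or _b are one class to them, and where a whole thing is asked for, a point or a joint stands for the part that bears it (a point fixed in the world has none). Each returns a list of dicts, best first, with "conf" (0 to 1); they miss things now and then, are a little off and sometimes report something else, mostly with a low value. They report only what shows in the picture. A call takes as long as a camera call.
- regions_of(name, picture): "region" (420x560 bool, what is visible of it) and "rect" ([left, top, right, bottom] as shares, 0 to 1, of the picture: columns of its width, rows of its height, round what is visible of it).
- place_of(name, picture): "location" ([column, row] as shares, 0 to 1, of the picture: columns of its width, rows of its height: a listed point, or the origin of a listed thing).
The state is a dict: "t": time; "q": joint angles; "dq": joint speeds; "joint_efforts": joint torques, N m; "tcp_pos": TCP position; "tool_rot": TCP orientation; "ft_force": force on the tool from outside, world axes, zero at the start; "ft_torque": the same for the moment, N m; "grip_width": finger opening in mm; "gripper_force": force on a finger pad.
Only numpy, scipy, OpenCV 4.12 (cv2) and the standard library are available. Lean on these libraries where they do the work, as an engineer would, in place of code of your own. Each camera call takes 0.05 s, during which the arm holds its last target. There are 200 camera calls.

## Working session

There is one attempt and no reset: what is moved stays moved. The work goes in short steps, Python scripts to look and compute and a tool call to move; the robot and the scene stay as the last step left them, time stands still between calls to the robot, and variables do not carry over. Pictures are saved under pics/ and viewed, at most 14 in all, crops included, and the job is handed in when it is done.

Besides the shell and the picture viewer there is one more tool, called by a JSON object that holds its "name" and its "arguments", one argument or row to a line. carry_out: Moves the arm, as the interface text tells. Shift numbers are shares of 0.12 m and turn numbers shares of 0.08 rad, none past 1 either way. Its arguments: {"type":"object","properties":{"commands":{"type":"array"},"squeeze":{"type":"number"}},"required":["commands"]}

```bash
mkdir -p pics
cat > h.py <<'E'
import numpy as np, cv2
from cell import *
def K(p):
    h=p["image"].shape[0]; return h/2/np.tan(np.radians(p["fovy"])/2)
def pts(p):
    f=K(p); d=p["depth"]; r,c=np.indices(d.shape)
    P=np.stack([(c-p["cx"])*d/f,-(r-p["cy"])*d/f,-d,np.ones_like(d)],-1)
    return (P@np.array(p["cam_to_world"]).T)[...,:3]
def save(p,n,s=1.4): cv2.imwrite("pics/"+n,cv2.resize(p["image"][...,::-1],None,fx=s,fy=s))
def info(p,names):
    W=pts(p); ok=p["depth"]>0
    for n in names:
        for g in regions_of(n,p)[:2]:
            m=g["region"]&ok
            if m.sum()<10: continue
            Q=W[m]; z=Q[:,2]
            (cx,cy),(a,b),t=cv2.minAreaRect(Q[:,:2].astype(np.float32))
            if a<b: a,b,t=b,a,t+90
            l=[(round(x["location"][0]*560),round(x["location"][1]*420),round(x["conf"],2)) for x in place_of(n,p)[:1]]
            rr=np.array(g["rect"])*[560,420,560,420]
            print(n,round(g["conf"],2),"mean",Q.mean(0).round(),"rect c",round(cx),round(cy),"size",round(a),round(b),"long-axis deg",round((t+90)%180-90),"z95",np.percentile(z,95).round(),"px",rr.round(),l)
E
python3 - <<'E'
from h import *
N="cell_0 cell_1 lump_large lump_small torch cell_tray wax_tray torch_tray cap_near_left cap_near_right".split()
o=get_obs(); print(o["t"],o["tool_rot"],o["grip_width"])
for c in ["top","scene"]:
    p=get_image(c); print(c,p["fovy"],[k for k in p],np.array(p["cam_to_world"]).round(2).tolist()); save(p,c+"0.png"); info(p,N)
E
```

```text
0.0 [ 9.82587265e-01  1.85799555e-01  5.68374858e-06 -8.90377106e-04] 85.38596166862315
top 52.26844001782078 ['image', 'depth', 'fovy', 'cx', 'cy', 'cam_to_world', 'shot'] [[-0.01, 0.99, -0.11, 391.44], [-1.0, -0.0, 0.02, 12.14], [0.02, 0.11, 0.99, 1260.32], [0.0, 0.0, 0.0, 1.0]]
cell_0 0.63 mean [ 609. -217.   14.] rect c 609 -217 size 42 13 long-axis deg -89 z95 19.0 px [335. 173. 349. 177.] [(341, 176, 0.42)]
cell_0 0.52 mean [483.   1.  13.] rect c 483 1 size 44 14 long-axis deg -85 z95 18.0 px [262. 213. 279. 218.] [(341, 176, 0.42)]
cell_1 0.63 mean [ 609. -217.   14.] rect c 609 -217 size 42 13 long-axis deg -89 z95 19.0 px [335. 173. 349. 177.] [(341, 176, 0.42)]
cell_1 0.52 mean [483.   1.  13.] rect c 483 1 size 44 14 long-axis deg -85 z95 18.0 px [262. 213. 279. 218.] [(341, 176, 0.42)]
lump_large 0.72 mean [631. 202.  23.] rect c 634 203 size 54 41 long-axis deg 73 z95 32.0 px [192. 159. 208. 176.] [(200, 164, 0.75)]
torch 0.75 mean [496. 132.  23.] rect c 499 137 size 92 35 long-axis deg -84 z95 35.0 px [206. 203. 240. 220.] [(222, 213, 0.75)]
torch 0.4 mean [483.   2. 
[... 2026 characters left out ...]
248, 188, 0.57)]
torch_tray 0.6 mean [465. 346.   4.] rect c 465 344 size 130 67 long-axis deg 4 z95 8.0 px [185. 303. 246. 353.] [(212, 327, 0.76)]
cap_near_left 0.5 mean [374.  63.   6.] rect c 373 65 size 38 33 long-axis deg -57 z95 14.0 px [315. 255. 333. 267.] [(323, 261, 0.55)]
cap_near_left 0.24 mean [628. 208.  22.] rect c 630 201 size 57 41 long-axis deg -79 z95 30.0 px [194. 236. 215. 255.] [(323, 261, 0.55)]
cap_near_right 0.62 mean [491. 137.  23.] rect c 495 126 size 109 40 long-axis deg -72 z95 33.0 px [253. 236. 281. 271.] [(349, 232, 0.75)]
cap_near_right 0.5 mean [372. -61.   6.] rect c 371 -59 size 39 36 long-axis deg -62 z95 14.0 px [341. 218. 364. 237.] [(349, 232, 0.75)]
```

Run:
```python
import cv2
a=cv2.imread("pics/top0.png"); c=a[int(110*1.4):int(270*1.4),int(120*1.4):int(400*1.4)]
cv2.imwrite("pics/top0c.png",cv2.resize(c,(800,457),interpolation=cv2.INTER_CUBIC))
```

```text
(no output)
```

View pics/top0c.png

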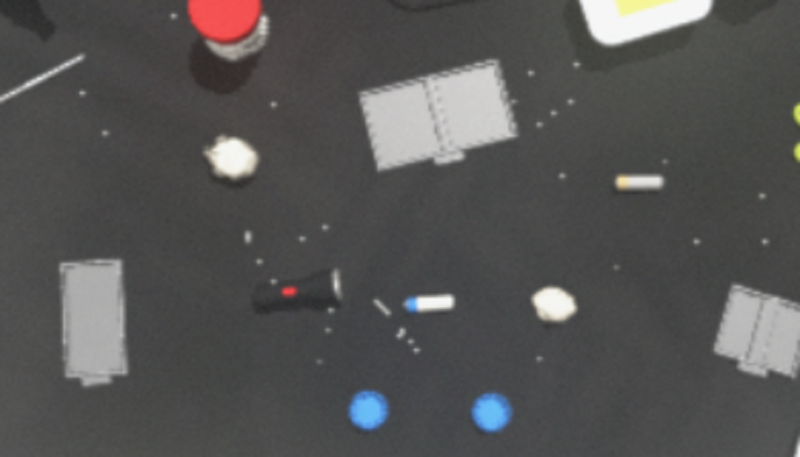

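The top view shows, in crop pixels: torch (295,292) with its head to the right, cell_1 (430,303), lump_small (553,303), cell_0 (640,182), lump_large (232,158). The trays are at (93,320), (437,115) and (765,330), and the caps at (368,410) and (491,412). That matches the measured positions, so I'll write a planner and take closer wrist views.

```bash
cat > plan.py <<'E'
import numpy as np, sys, json
from cell import get_obs
from scipy.spatial.transform import Rotation as R
def yaw(o=None):
    o=o or get_obs(); m=R.from_quat(o["tool_rot"]).as_matrix(); return np.degrees(np.arctan2(m[1,0],m[0,0]))
def plan(way,step=55.,o=None):
    """way: list of (grip,x,y,z,yawdeg,step?); or (grip,n) to hold. prints rows in groups of 8"""
    o=o or get_obs(); P=np.array(o["tcp_pos"],float); a=np.radians(yaw(o)); rows=[]
    for w in way:
        if len(w)==2: rows+=[[w[0],0,0,0,0,0,0]]*w[1]; continue
        g=w[0]; T=np.array(w[1:4],float); at=np.radians(w[4]); s=w[5] if len(w)>5 else step
        da=(at-a+np.pi)%(2*np.pi)-np.pi
        n=max(1,int(np.ceil(max(np.linalg.norm(T-P)/s,abs(da)/.08-.01))))
        for i in range(n):
            d=(T-P)/(n-i); c,si=np.cos(a),np.sin(a)
            v=np.round(np.array([d[0]*c+d[1]*si,d[0]*si-d[1]*c,-d[2]])/120,3)
            r=np.clip(np.round(-((at-a+np.pi)%(2*np.pi)-np.pi)/(n-i)/.08,2),-1,1)
            rows.append([g,*v.tolist(),0,0,float(r)])
            P=P+120*np.array([v[0]*c+v[1]*si,v[0]*si-v[1]*c,-v[2]]); a-=r*.08
    for i in range(0,len(rows),8): print(json.dumps([rows[i:i+8]]).replace(".0,",",").replace(".0]","]").replace(" ",""))
    print(len(rows),"rows; from",np.array(o["tcp_pos"]).round(1),"yaw",round(yaw(o),1),"t",round(o["t"],2),"w",round(o["grip_width"],1))
E
python3 -c "
from plan import *
plan([(-1,430,-230,300,75)])"
```

```text
[[[-1,0.22,-0.124,-0.064,0,0,-0.97],[-1,0.229,-0.107,-0.064,0,0,-0.97],[-1,0.236,-0.089,-0.064,0,0,-0.98],[-1,0.242,-0.07,-0.064,0,0,-0.97],[-1,0.247,-0.051,-0.064,0,0,-0.98],[-1,0.25,-0.031,-0.064,0,0,-0.97],[-1,0.252,-0.012,-0.064,0,0,-0.98],[-1,0.252,0.008,-0.064,0,0,-0.97]]]
[[[-1,0.251,0.027,-0.064,0,0,-0.98],[-1,0.248,0.047,-0.065,0,0,-0.97],[-1,0.244,0.066,-0.064,0,0,-0.98],[-1,0.238,0.085,-0.065,0,0,-0.97]]]
12 rows; from [ 200.9 -512.   207.6] yaw 21.4 t 2.35 w 85.3
```

{"name": "carry_out", "arguments": {
  "commands": [
    [[-1,0.22,-0.124,-0.064,0,0,-0.97],[-1,0.229,-0.107,-0.064,0,0,-0.97],[-1,0.236,-0.089,-0.064,0,0,-0.98],[-1,0.242,-0.07,-0.064,0,0,-0.97],[-1,0.247,-0.051,-0.064,0,0,-0.98],[-1,0.25,-0.031,-0.064,0,0,-0.97],[-1,0.252,-0.012,-0.064,0,0,-0.98],[-1,0.252,0.008,-0.064,0,0,-0.97]]
  ]
}}

```text
t: 3.35
tcp_pos: [354.2, -323.3, 269.4]
tool_rot: [0.878, 0.479, 0.0, 0.0]
ft_force: [0.4, -0.2, 0.2]
grip_width: 85.1
gripper_force: 0.0
```

{"name": "carry_out", "arguments": {
  "commands": [
    [[-1,0.251,0.027,-0.064,0,0,-0.98],[-1,0.248,0.047,-0.065,0,0,-0.97],[-1,0.244,0.066,-0.064,0,0,-0.98],[-1,0.238,0.085,-0.065,0,0,-0.97],[-1,0,0,0,0,0,0]]
  ]
}}

```text
t: 3.98
tcp_pos: [431.2, -228.8, 300.7]
tool_rot: [0.792, 0.61, 0.0, 0.001]
ft_force: [-0.2, 0.0, 0.3]
grip_width: 85.4
gripper_force: 0.0
```

Run:
```python
from h import *
from plan import yaw
p=get_image("wrist"); o=get_obs(); print(np.array(o["tcp_pos"]).round(1),yaw(o),o["t"],p["fovy"]); save(p,"w1.png")
print(np.array(p["cam_to_world"]).round(2).tolist())
info(p,["cell_0","lump_small","cell_tray"])
np.save("w1.npy",pts(p))
```

```text
[ 430.4 -229.6  300.2] 75.07222704889638 4.025 63.13306512568441
[[0.97, 0.24, 0.08, 451.25], [-0.26, 0.92, 0.3, -149.19], [0.0, -0.31, 0.95, 467.95], [0.0, 0.0, 0.0, 1.0]]
cell_0 0.57 mean [ 605. -217.   13.] rect c 606 -218 size 51 17 long-axis deg -82 z95 16.0 px [395.  99. 416. 137.] [(399, 118, 0.9)]
lump_small 0.7 mean [ 480. -126.   13.] rect c 480 -127 size 38 38 long-axis deg -61 z95 17.0 px [279.  50. 305.  92.] [(296, 71, 0.8)]
cell_tray 0.97 mean [ 452. -340.    5.] rect c 449 -341 size 92 86 long-axis deg 71 z95 9.0 px [277. 202. 339. 260.] [(306, 228, 0.58)]
cell_tray 0.65 mean [ 605. -216.   13.] rect c 607 -216 size 46 14 long-axis deg -89 z95 16.0 px [395.  99. 414. 137.] [(306, 228, 0.58)]
```

View pics/w1.png

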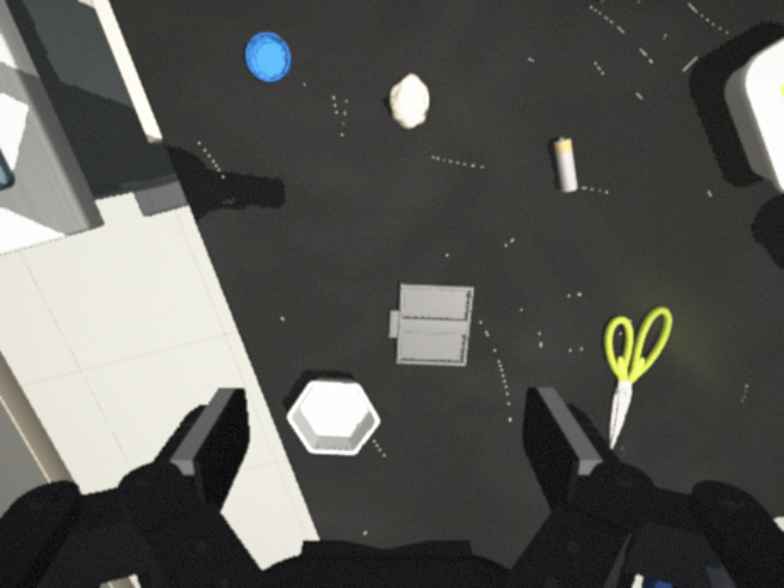

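The wrist view shows the cell tray with corners near (400,284), (473,288), (466,366) and (397,363). lump_small is at (409,101) and cell_0 at (566,165). A white bowl stands near the tray at (333,417), so I'll check its height and turn these pixels into positions.

```bash
cat >> h.py <<'E'
def ray(p,uv,z):
    f=K(p); M=np.array(p["cam_to_world"]); uv=np.atleast_2d(uv).astype(float)
    d=np.c_[(uv[:,0]-p["cx"])/f,-(uv[:,1]-p["cy"])/f,-np.ones(len(uv))]@M[:3,:3].T
    return M[:3,3]+d*((z-M[2,3])/d[:,2])[:,None]
def tray(p,name,L,Wd):
    """centre/yaw from best region mask by opening off the tab, projected to the plane z=7"""
    g=regions_of(name,p)[0]; m=g["region"].astype(np.uint8)
    m=cv2.morphologyEx(cv2.resize(m,None,fx=4,fy=4),cv2.MORPH_OPEN,np.ones((60,60),np.uint8))
    c=max(cv2.findContours(m,0,1)[0],key=cv2.contourArea)[:,0]/4
    q=ray(p,c,7.)[:,:2].astype(np.float32); r=cv2.minAreaRect(q); print(name,g["conf"],r)
def blob(p,name,zt,k=0):
    g=regions_of(name,p)[k]; c=max(cv2.findContours(g["region"].astype(np.uint8),0,1)[0],key=cv2.contourArea)[:,0]
    q=ray(p,c,zt)[:,:2].astype(np.float32); r=cv2.minAreaRect(q); mu=ray(p,np.argwhere(g["region"])[:,::-1],zt)[:,:2]
    w,v=np.linalg.eigh(np.cov(mu.T)); print(name,g["conf"],np.round(r[0],1),np.round(r[1],1),round(r[2],1),"mean",mu.mean(0).round(1),"pca deg",np.degrees(np.arctan2(v[1,1],v[0,1])).round(1))
E
python3 - <<'E'
from h import *
p=get_image("wrist"); W=pts(p)
for u,v in [(333,390),(290,415),(378,417),(333,452),(333,410),(770,110)]: print((u,v),W[int(v/1.4),int(u/1.4)].round())
q=ray(p,np.array([(400,284),(473,288),(466,366),(397,363)])/1.4,7.); print(q.round(1).tolist(),q.mean(0).round(1),[np.degrees(np.arctan2(*(b-a)[[1,0]])).round(1) for a,b in [(q[0],q[1]),(q[3],q[2]),(q[3],q[0]),(q[2],q[1])]],[np.linalg.norm(q[i]-q[i-1]).round(1) for i in range(4)])
tray(p,"cell_tray",74,88); blob(p,"cell_0",9); blob(p,"lump_small",9)
print(ray(p,np.array([(563,138),(570,192),(410,73),(408,128)])/1.4,10.).round(1))
E
```

```text
(333, 390) [ 326. -387.    4.]
(290, 415) [ 279. -395.   24.]
(378, 417) [ 369. -420.   24.]
(333, 452) [ 308. -450.   23.]
(333, 410) [ 318. -412.    2.]
(770, 110) [ 761. -212.   45.]
[[427.6, -289.9, 7.0], [497.5, -313.1, 7.0], [472.5, -396.5, 7.0], [402.5, -374.0, 7.0]] [ 450.  -343.4    7. ] [np.float64(-18.4), np.float64(-17.8), np.float64(73.4), np.float64(73.3)] [np.float64(87.7), np.float64(73.7), np.float64(87.0), np.float64(73.5)]
cell_tray 0.55 ((448.98858642578125, -340.88848876953125), (90.66813659667969, 83.18155670166016), 73.2450180053711)
cell_0 0.61 [ 606.4 -216. ] [14.8 48.5] 0.5 mean [ 606.6 -215.4] pca deg 90.7
lump_small 0.85 [ 480.1 -125.9] [42.6 33.5] 75.1 mean [ 480.2 -125.8] pca deg 75.0
[[ 605.2 -193.6   10. ]
 [ 604.4 -243.2   10. ]
 [ 484.4 -105.2   10. ]
 [ 471.6 -148.7   10. ]]
```

```bash
python3 -c "
from plan import *
plan([(-0.3,605.3,-217.5,90,90),(-0.3,605.3,-217.5,30,90),(-0.3,605.3,-217.5,3.5,90,15),(1,7),(1,605.3,-217.5,80,90,40)])"
```

```text
[[[-0.3,0.096,0.277,0.35,0,0,-0.66],[-0.3,0.082,0.282,0.35,0,0,-0.65],[-0.3,0.067,0.285,0.35,0,0,-0.66],[-0.3,0.052,0.289,0.35,0,0,-0.65],[-0.3,0.036,0.29,0.35,0,0,-0.66],[-0.3,0,0,0.25,0,0,0],[-0.3,0,0,0.25,0,0,0],[-0.3,0,0,0.11,0,0,0]]]
[[[-0.3,0,0,0.11,0,0,0],[1,0,0,0,0,0,0],[1,0,0,0,0,0,0],[1,0,0,0,0,0,0],[1,0,0,0,0,0,0],[1,0,0,0,0,0,0],[1,0,0,0,0,0,0],[1,0,0,0,0,0,0]]]
[[[1,0,0,-0.319,0,0,0],[1,0,0,-0.318,0,0,0]]]
18 rows; from [ 429.9 -230.2  300. ] yaw 75.0 t 4.58 w 85.6
```

{"name": "carry_out", "arguments": {
  "commands": [
    [[-0.3,0.096,0.277,0.35,0,0,-0.66],[-0.3,0.082,0.282,0.35,0,0,-0.65],[-0.3,0.067,0.285,0.35,0,0,-0.66],[-0.3,0.052,0.289,0.35,0,0,-0.65],[-0.3,0.036,0.29,0.35,0,0,-0.66],[-0.3,0,0,0.25,0,0,0],[-0.3,0,0,0.25,0,0,0],[-0.3,0,0,0.11,0,0,0]]
  ],
  "squeeze": 40
}}

```text
t: 5.58
tcp_pos: [604.3, -216.5, 14.6]
tool_rot: [0.707, 0.707, -0.0, -0.002]
ft_force: [0.9, -0.0, 0.7]
grip_width: 55.3
gripper_force: 0.0
```

{"name": "carry_out", "arguments": {
  "commands": [
    [[-0.3,0,0,0.11,0,0,0],[1,0,0,0,0,0,0],[1,0,0,0,0,0,0],[1,0,0,0,0,0,0],[1,0,0,0,0,0,0],[1,0,0,0,0,0,0],[1,0,0,0,0,0,0],[1,0,0,0,0,0,0]]
  ]
}}

```text
t: 6.58
tcp_pos: [605.4, -217.2, 3.6]
tool_rot: [0.707, 0.707, -0.0, -0.0]
ft_force: [0.9, -0.5, 0.1]
grip_width: 0.0
gripper_force: 0.0
```

{"name": "carry_out", "arguments": {
  "commands": [
    [[1,0,0,-0.319,0,0,0],[1,0,0,-0.318,0,0,0]]
  ]
}}

```text
t: 6.82
tcp_pos: [605.0, -216.9, 80.3]
tool_rot: [0.707, 0.707, -0.0, -0.001]
ft_force: [0.2, -0.0, 0.4]
grip_width: -0.1
gripper_force: 0.0
```

```bash
python3 -c "
from plan import *
x,y=442.8,-365.9
plan([(1,x,y,80,162.5,50),(1,x,y,25,162.5),(1,x,y,8.5,162.5,8),(1,1),(0.25,4),(0.25,x,y,80,162.5,30)])"
```

```text
[[[1,-0.078,-0.085,0,0,0,-0.99],[1,-0.071,-0.09,0,0,0,-0.99],[1,-0.063,-0.096,0,0,0,-0.99],[1,-0.055,-0.1,0,0,0,-0.99],[1,-0.047,-0.104,0,0,0,-0.99],[1,-0.039,-0.108,0,0,0,-0.99],[1,-0.03,-0.111,0,0,0,-0.99],[1,-0.021,-0.113,0,0,0,-0.99]]]
[[[1,-0.013,-0.114,0,0,0,-0.99],[1,-0.003,-0.115,0,0,0,-0.99],[1,0.006,-0.114,0,0,0,-0.99],[1,0.014,-0.114,0,0,0,-0.98],[1,0.023,-0.112,0.001,0,0,-0.99],[1,0.032,-0.11,0,0,0,-0.98],[1,0.041,-0.107,0.001,0,0,-0.99],[1,0.05,-0.104,0,0,0,-0.98]]]
[[[1,-0,0,0.229,0,0,-0],[1,-0,0,0.23,0,0,-0],[1,-0,0,0.046,0,0,-0],[1,-0,0,0.046,0,0,-0],[1,-0,0,0.045,0,0,-0],[1,0,0,0,0,0,0],[0.25,0,0,0,0,0,0],[0.25,0,0,0,0,0,0]]]
[[[0.25,0,0,0,0,0,0],[0.25,0,0,0,0,0,0],[0.25,-0,0,-0.199,0,0,-0],[0.25,-0,0,-0.198,0,0,-0],[0.25,-0,0,-0.199,0,0,-0]]]
29 rows; from [ 605.  -216.9   80.3] yaw 90.0 t 6.83 w -0.1
```

The grip closed on nothing, so I'll look.

Run:
```python
from h import *
p=get_image("wrist"); print(get_obs()["t"]); save(p,"w2.png"); t=get_image("top"); blob(p,"cell_0",9); blob(t,"cell_0",9);info(t,["cell_0"])
```

```text
6.875
cell_0 0.92 [ 606.7 -215.8] [14.1 49.8] 0.7 mean [ 606.8 -215.1] pca deg 90.3Traceback (most recent call last):
  File "<stdin>", line 2, in <module>
  File "h.py", line 33, in blob
    g=regions_of(name,p)[k]; c=max(cv2.findContours(g["region"].astype(np.uint8),0,1)[0],key=cv2.contourArea)[:,0]
      ~~~~~~~~~~~~~~~~~~^^^
IndexError: list index out of range
```

View pics/w2.png

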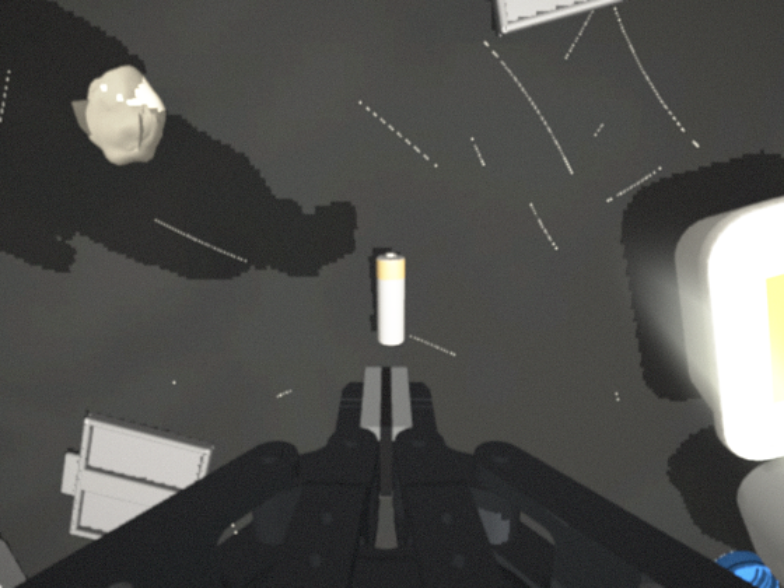

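Run:
```python
from h import *
p=get_image("wrist"); M=np.linalg.inv(np.array(p["cam_to_world"])); f=K(p)
for q in [(605,-217,80.3),(605,-217,3.6),(606.7,-215.8,9)]:
    c=M@np.r_[q,1]; print(q,(1.4*(p["cx"]+f*c[0]/-c[2])).round(),(1.4*(p["cy"]-f*c[1]/-c[2])).round())
W=pts(p)
for v in range(360,420,6): print(v,[W[int(v/1.4),int(u/1.4)].round(1).tolist() for u in (375,400)])
```

```text
(605, -217, 80.3) 384.0 360.0
(605, -217, 3.6) 384.0 297.0
(606.7, -215.8, 9) 388.0 298.0
360 [[598.9, -255.9, 0.4], [613.3, -255.3, 1.7]]
366 [[598.9, -259.2, 0.9], [613.3, -259.1, 1.0]]
372 [[601.7, -205.2, 112.2], [609.7, -205.5, 111.8]]
378 [[601.9, -205.2, 116.9], [609.6, -205.2, 117.0]]
384 [[601.9, -205.5, 120.0], [609.5, -205.2, 120.5]]
390 [[602.0, -205.1, 123.9], [609.4, -205.5, 123.2]]
396 [[602.1, -205.1, 127.1], [609.3, -205.5, 126.6]]
402 [[602.2, -204.7, 131.6], [609.2, -205.1, 131.1]]
408 [[602.2, -204.7, 134.5], [609.1, -205.1, 133.9]]
414 [[602.3, -205.0, 136.9], [609.0, -205.3, 136.3]]
```

{"name": "carry_out", "arguments": {
  "commands": [
    [[1,-0.5,0,0,0,0,0],[1,0,0,0.3,0,0,0],[1,0,0,0.3,0,0,0],[1,0,0,0.06,0,0,0],[1,0,0,0,0,0,0]]
  ]
}}

```text
t: 7.7
tcp_pos: [605.0, -276.7, 0.0]
tool_rot: [0.707, 0.707, -0.0, -0.001]
ft_force: [0.3, 0.8, 0.1]
grip_width: -0.2
gripper_force: 0.0
```

{"name": "carry_out", "arguments": {
  "commands": [
    [[1,0,0,0.02,0,0,0],[1,0,0,0.02,0,0,0],[1,0,0,0,0,0,0]]
  ]
}}

```text
t: 8.07
tcp_pos: [605.8, -277.3, -3.3]
tool_rot: [0.707, 0.707, 0.0, 0.001]
ft_force: [-0.4, 0.6, -0.0]
grip_width: 0.1
gripper_force: 0.0
```

Run:
```python
from h import *
o=get_obs(); print(o["tcp_pos"],o["ft_force"])
p=get_image("wrist"); W=pts(p)
for v in range(354,390,6): print(v,[W[int(v/1.4),int(u/1.4)].round(1).tolist() for u in (375,400)])
```

```text
[ 605.77062865 -277.26539385   -3.29100477] [-0.39886407  0.60266063 -0.04037793]
354 [[600.9, -271.5, 0.8], [610.4, -271.3, 1.4]]
360 [[600.9, -274.2, 1.2], [610.4, -273.8, 2.1]]
366 [[600.9, -276.5, 1.4], [610.4, -277.0, 0.3]]
372 [[601.6, -264.9, 28.4], [609.6, -265.4, 27.4]]
378 [[601.8, -264.3, 34.0], [609.4, -264.9, 32.9]]
384 [[601.8, -264.9, 36.5], [609.3, -264.9, 36.3]]
```

The reported TCP is below the bench with no contact, and depth puts the fingertips about 28 mm above it. I'll probe on down in small steps.

{"name": "carry_out", "arguments": {
  "commands": [
    [[1,0,0,0.03,0,0,0],[1,0,0,0.03,0,0,0],[1,0,0,0,0,0,0]]
  ]
}}

```text
t: 8.5
tcp_pos: [605.1, -277.0, -11.8]
tool_rot: [0.707, 0.707, -0.0, -0.001]
ft_force: [0.5, -0.1, 0.6]
grip_width: 0.3
gripper_force: 0.0
```

{"name": "carry_out", "arguments": {
  "commands": [
    [[1,0,0,0.03,0,0,0],[1,0,0,0.02,0,0,0],[1,0,0,0,0,0,0]]
  ]
}}

```text
t: 8.88
tcp_pos: [605.2, -277.0, -17.5]
tool_rot: [0.707, 0.707, -0.0, -0.0]
ft_force: [-0.2, -0.2, -0.3]
grip_width: -0.1
gripper_force: 0.0
```

{"name": "carry_out", "arguments": {
  "commands": [
    [[1,0,0,0.02,0,0,0],[1,0,0,0.015,0,0,0],[1,0,0,0,0,0,0]]
  ]
}}

```text
t: 9.25
tcp_pos: [605.3, -277.1, -21.6]
tool_rot: [0.707, 0.707, -0.0, -0.0]
ft_force: [0.3, 0.0, 0.3]
grip_width: -0.1
gripper_force: 0.0
```

Run:
```python
from h import *
o=get_obs(); print(o["tcp_pos"],o["ft_force"])
p=get_image("wrist"); W=pts(p)
for v in range(354,390,6): print(v,[W[int(v/1.4),int(u/1.4)].round(1).tolist() for u in (375,400)])
```

```text
[ 605.31117621 -277.07513295  -21.56664333] [0.25416178 0.02952255 0.29848454]
354 [[601.0, -262.8, 0.8], [609.4, -262.6, 1.3]]
360 [[601.0, -265.2, 1.2], [609.4, -265.3, 1.0]]
366 [[601.0, -267.4, 1.0], [609.4, -267.5, 0.7]]
372 [[601.2, -264.7, 10.1], [609.2, -264.5, 10.5]]
378 [[601.3, -264.8, 14.5], [605.0, -194.9, 145.7]]
384 [[601.4, -264.5, 18.6], [609.0, -264.7, 18.3]]
```

{"name": "carry_out", "arguments": {
  "commands": [
    [[1,0,0,0.015,0,0,0],[1,0,0,0.01,0,0,0],[1,0,0,0,0,0,0]]
  ]
}}

```text
t: 9.68
tcp_pos: [605.6, -277.2, -23.6]
tool_rot: [0.707, 0.707, 0.0, 0.0]
ft_force: [-2.1, 0.4, 4.5]
grip_width: 0.6
gripper_force: 2.3
```

{"name": "carry_out", "arguments": {
  "commands": [
    [[1,0,0,0.01,0,0,0],[1,0,0,0.007,0,0,0],[1,0,0,0,0,0,0]]
  ]
}}

```text
t: 10.05
tcp_pos: [605.6, -277.3, -23.7]
tool_rot: [0.707, 0.707, 0.0, 0.001]
ft_force: [-5.8, 3.2, 16.2]
grip_width: -0.1
gripper_force: 8.3
```

Contact came at TCP z = −23.6, so the real fingertips sit 23.5 mm above the reported TCP. I'll allow for that from here on.

{"name": "carry_out", "arguments": {
  "commands": [
    [[1,0,0,-0.2,0,0,0],[-0.3,0,0,-0.2,0,0,0],[-0.3,0,0,0,0,0,0]]
  ]
}}

```text
t: 10.42
tcp_pos: [607.0, -278.2, 23.7]
tool_rot: [0.707, 0.707, 0.0, 0.002]
ft_force: [0.6, -0.4, 0.5]
grip_width: 35.6
gripper_force: 0.0
```

```bash
python3 -c "
from plan import *
x,y=606.5,-216
plan([(-0.3,x,y,20,90),(-0.3,x,y,-5,90),(-0.3,x,y,-19.5,90,8),(-.3,1),(1,6),(1,x,y,50,90,36)])"
```

```text
[[[-0.3,0.259,-0.002,0.015,0,0,0],[-0.3,0.259,-0.002,0.016,0,0,0.01],[-0.3,0,0,0.208,0,0,-0],[-0.3,0,0,0.061,0,0,-0],[-0.3,0,0,0.06,0,0,-0],[-0.3,0,0,0,0,0,0],[1,0,0,0,0,0,0],[1,0,0,0,0,0,0]]]
[[[1,0,0,0,0,0,0],[1,0,0,0,0,0,0],[1,0,0,0,0,0,0],[1,0,0,0,0,0,0],[1,0,0,-0.29,0,0,-0],[1,0,0,-0.289,0,0,-0]]]
14 rows; from [ 607.  -278.2   23.7] yaw 90.0 t 10.43 w 35.6
```

{"name": "carry_out", "arguments": {
  "commands": [
    [[-0.3,0.259,-0.002,0.015,0,0,0],[-0.3,0.259,-0.002,0.016,0,0,0],[-0.3,0,0,0.208,0,0,0],[-0.3,0,0,0.061,0,0,0],[-0.3,0,0,0.06,0,0,0],[-0.3,0,0,0,0,0,0],[1,0,0,0,0,0,0],[1,0,0,0,0,0,0]]
  ]
}}

```text
t: 11.42
tcp_pos: [605.4, -215.4, -21.0]
tool_rot: [0.707, 0.707, 0.0, 0.001]
ft_force: [1.4, 0.3, 0.2]
grip_width: 19.7
gripper_force: 0.0
```

{"name": "carry_out", "arguments": {
  "commands": [
    [[1,0,0,0,0,0,0],[1,0,0,0,0,0,0],[1,0,0,0,0,0,0],[1,0,0,0,0,0,0],[1,0,0,-0.29,0,0,0],[1,0,0,-0.289,0,0,0]]
  ]
}}

```text
t: 12.18
tcp_pos: [604.1, -214.5, 47.6]
tool_rot: [0.707, 0.707, -0.0, -0.001]
ft_force: [0.0, -0.3, -0.2]
grip_width: 13.0
gripper_force: 40.6
```

```bash
python3 -c "
from plan import *
x,y=442.8,-365.9
plan([(1,x,y,50,162.5,50),(1,x,y,0,162.5),(1,x,y,-15.5,162.5,8),(1,1),(0.25,4),(0.25,x,y,50,162.5,30)])"
```

```text
[[[1,-0.079,-0.084,-0.001,0,0,-0.99],[1,-0.072,-0.09,-0.001,0,0,-0.99],[1,-0.065,-0.095,-0.001,0,0,-0.99],[1,-0.057,-0.1,-0.001,0,0,-0.99],[1,-0.049,-0.104,-0.001,0,0,-0.99],[1,-0.04,-0.108,-0.001,0,0,-0.99],[1,-0.032,-0.111,-0.001,0,0,-0.99],[1,-0.023,-0.113,-0.001,0,0,-0.99]]]
[[[1,-0.014,-0.114,-0.002,0,0,-0.99],[1,-0.004,-0.115,-0.001,0,0,-0.99],[1,0.005,-0.115,-0.002,0,0,-0.98],[1,0.014,-0.115,-0.001,0,0,-0.99],[1,0.023,-0.113,-0.002,0,0,-0.98],[1,0.031,-0.111,-0.001,0,0,-0.99],[1,0.04,-0.108,-0.002,0,0,-0.98],[1,0.048,-0.105,-0.001,0,0,-0.99]]]
[[[1,0,0,0.416,0,0,0],[1,0,0,0.065,0,0,0],[1,0,0,0.065,0,0,0],[1,0,0,0,0,0,0],[0.25,0,0,0,0,0,0],[0.25,0,0,0,0,0,0],[0.25,0,0,0,0,0,0],[0.25,0,0,0,0,0,0]]]
[[[0.25,0,0,-0.182,0,0,0],[0.25,0,0,-0.182,0,0,0],[0.25,0,0,-0.182,0,0,0]]]
27 rows; from [ 604.1 -214.5   47.6] yaw 90.0 t 12.18 w 13.0
```

{"name": "carry_out", "arguments": {
  "commands": [
    [[1,-0.079,-0.084,-0.001,0,0,-0.99],[1,-0.072,-0.09,-0.001,0,0,-0.99],[1,-0.065,-0.095,-0.001,0,0,-0.99],[1,-0.057,-0.1,-0.001,0,0,-0.99],[1,-0.049,-0.104,-0.001,0,0,-0.99],[1,-0.04,-0.108,-0.001,0,0,-0.99],[1,-0.032,-0.111,-0.001,0,0,-0.99],[1,-0.023,-0.113,-0.001,0,0,-0.99]]
  ]
}}

```text
t: 13.18
tcp_pos: [523.7, -290.7, 48.3]
tool_rot: [0.45, 0.893, 0.0, -0.001]
ft_force: [0.2, 0.2, 0.3]
grip_width: 13.2
gripper_force: 40.5
```

{"name": "carry_out", "arguments": {
  "commands": [
    [[1,-0.014,-0.114,-0.002,0,0,-0.99],[1,-0.004,-0.115,-0.001,0,0,-0.99],[1,0.005,-0.115,-0.002,0,0,-0.98],[1,0.014,-0.115,-0.001,0,0,-0.99],[1,0.023,-0.113,-0.002,0,0,-0.98],[1,0.031,-0.111,-0.001,0,0,-0.99],[1,0.04,-0.108,-0.002,0,0,-0.98],[1,0.048,-0.105,-0.001,0,0,-0.99]]
  ]
}}

```text
t: 14.18
tcp_pos: [443.0, -366.3, 49.8]
tool_rot: [0.151, 0.989, 0.0, -0.0]
ft_force: [-0.3, -0.3, 0.0]
grip_width: 13.0
gripper_force: 40.5
```

```bash
python3 -c "
from plan import *
x,y=442.8,-365.9
plan([(1,x,y,0,162.5),(1,x,y,-15.5,162.5,8),(1,1),(0.25,4),(0.25,x,y,50,162.5,40)])"
```

```text
[[[1,0.003,0.003,0.415,0,0,0.03],[1,-0,-0,0.064,0,0,0],[1,-0,-0,0.065,0,0,0],[1,0,0,0,0,0,0],[0.25,0,0,0,0,0,0],[0.25,0,0,0,0,0,0],[0.25,0,0,0,0,0,0],[0.25,0,0,0,0,0,0]]]
[[[0.25,-0,-0,-0.273,0,0,0],[0.25,-0,-0,-0.273,0,0,0]]]
10 rows; from [ 443.  -366.3   49.8] yaw 162.7 t 14.18 w 13.0
```

{"name": "carry_out", "arguments": {
  "commands": [
    [[1,0.003,0.003,0.415,0,0,0.03],[1,0,0,0.064,0,0,0],[1,0,0,0.065,0,0,0],[1,0,0,0,0,0,0],[0.25,0,0,0,0,0,0],[0.25,0,0,0,0,0,0],[0.25,0,0,0,0,0,0],[0.25,0,0,0,0,0,0]]
  ]
}}

```text
t: 15.18
tcp_pos: [443.5, -366.2, -14.7]
tool_rot: [0.153, 0.988, -0.0, 0.0]
ft_force: [0.3, 0.8, 0.6]
grip_width: 31.7
gripper_force: 0.0
```

{"name": "carry_out", "arguments": {
  "commands": [
    [[0.25,0,0,-0.273,0,0,0],[0.25,0,0,-0.273,0,0,0],[0.25,0,0,0,0,0,0]]
  ]
}}

```text
t: 15.55
tcp_pos: [444.9, -367.8, 53.3]
tool_rot: [0.153, 0.988, -0.002, 0.002]
ft_force: [-0.4, -0.9, -0.0]
grip_width: 32.1
gripper_force: 0.0
```

```bash
python3 -c "
from h import *
p=get_image('top'); info(p,['cell_0'])
from plan import *
plan([(-0.3,483,-60,150,90)])"
```

```text
cell_0 0.61 mean [ 436. -361.   18.] rect c 438 -360 size 24 19 long-axis deg 36 z95 22.0 px [389. 228. 394. 237.] [(270, 214, 0.57)]
cell_0 0.48 mean [483.  -0.  14.] rect c 483 1 size 44 14 long-axis deg -83 z95 19.0 px [263. 214. 280. 223.] [(270, 214, 0.57)]
[[[-0.3,0.028,0.158,-0.052,0,0,0.99],[-0.3,0.041,0.155,-0.052,0,0,0.99],[-0.3,0.053,0.151,-0.052,0,0,0.99],[-0.3,0.065,0.147,-0.052,0,0,0.99],[-0.3,0.076,0.141,-0.053,0,0,0.99],[-0.3,0.087,0.135,-0.052,0,0,0.99],[-0.3,0.097,0.128,-0.053,0,0,0.98],[-0.3,0.107,0.119,-0.052,0,0,0.99]]]
[[[-0.3,0.116,0.111,-0.053,0,0,0.98],[-0.3,0.124,0.101,-0.052,0,0,0.99],[-0.3,0.132,0.091,-0.053,0,0,0.98],[-0.3,0.139,0.081,-0.052,0,0,0.99],[-0.3,0.145,0.069,-0.053,0,0,0.98],[-0.3,0.15,0.058,-0.052,0,0,0.99],[-0.3,0.154,0.045,-0.053,0,0,0.98],[-0.3,0.156,0.034,-0.052,0,0,0.99]]]
16 rows; from [ 442.8 -365.3   49.4] yaw 162.4 t 15.75 w 32.4
```

{"name": "carry_out", "arguments": {
  "commands": [
    [[-0.3,0.028,0.158,-0.052,0,0,0.99],[-0.3,0.041,0.155,-0.052,0,0,0.99],[-0.3,0.053,0.151,-0.052,0,0,0.99],[-0.3,0.065,0.147,-0.052,0,0,0.99],[-0.3,0.076,0.141,-0.053,0,0,0.99],[-0.3,0.087,0.135,-0.052,0,0,0.99],[-0.3,0.097,0.128,-0.053,0,0,0.98],[-0.3,0.107,0.119,-0.052,0,0,0.99]]
  ]
}}

```text
t: 16.75
tcp_pos: [462.8, -212.3, 99.6]
tool_rot: [0.454, 0.891, 0.0, -0.001]
ft_force: [-0.1, 1.0, -0.1]
grip_width: 55.4
gripper_force: 0.0
```

{"name": "carry_out", "arguments": {
  "commands": [
    [[-0.3,0.116,0.111,-0.053,0,0,0.98],[-0.3,0.124,0.101,-0.052,0,0,0.99],[-0.3,0.132,0.091,-0.053,0,0,0.98],[-0.3,0.139,0.081,-0.052,0,0,0.99],[-0.3,0.145,0.069,-0.053,0,0,0.98],[-0.3,0.15,0.058,-0.052,0,0,0.99],[-0.3,0.154,0.045,-0.053,0,0,0.98],[-0.3,0.156,0.034,-0.052,0,0,0.99]]
  ]
}}

```text
t: 17.75
tcp_pos: [483.0, -59.9, 150.0]
tool_rot: [0.708, 0.706, -0.001, -0.001]
ft_force: [0.5, -0.6, -0.5]
grip_width: 55.1
gripper_force: 0.0
```

Run:
```python
from h import *
from plan import *
p=get_image("wrist"); save(p,"w3.png"); print(get_obs()["tcp_pos"],yaw())
for n,z in [("cell_1",9),("torch",17),("lump_small",9)]:
    try: blob(p,n,z)
    except IndexError: print(n,"none")
x,y=482.5,0.5
plan([(-0.3,x,y,20,92),(-0.3,x,y,-5,92),(-0.3,x,y,-19.5,92,8),(-.3,1),(1,6),(1,x,y,50,92,36)])
```

```text
[483.43382347 -57.97913743 150.81451436] 89.69364900443185
cell_1 0.77 [481.5   2.1] [14.1 47.6] 4.2 mean [481.5   2.4] pca deg 94.1
torch 0.57 [498.5  91.9] [ 4.1 26.1] 89.8 mean [496.6  92.3] pca deg -177.5
lump_small 0.93 [ 480.2 -124.6] [46.5 34. ] 84.8 mean [ 480.1 -123.8] pca deg 83.3
[[[-0.3,0.17,-0.002,0.362,0,0,-0.14],[-0.3,0.17,0,0.362,0,0,-0.13],[-0.3,0.17,0.003,0.361,0,0,-0.14],[-0.3,-0,-0,0.208,0,0,0],[-0.3,-0,-0,0.061,0,0,0],[-0.3,-0,-0,0.06,0,0,0],[-0.3,0,0,0,0,0,0],[1,0,0,0,0,0,0]]]
[[[1,0,0,0,0,0,0],[1,0,0,0,0,0,0],[1,0,0,0,0,0,0],[1,0,0,0,0,0,0],[1,0,0,0,0,0,0],[1,-0,-0,-0.289,0,0,0],[1,-0,-0,-0.29,0,0,0]]]
15 rows; from [483.2 -60.7 150.2] yaw 90.1 t 17.95 w 55.7
```

View pics/w3.png

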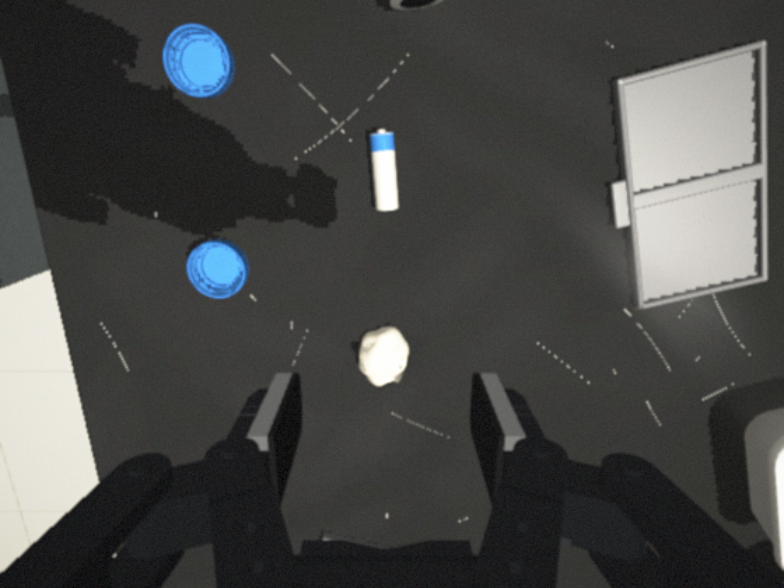

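cell_1 shows at (384,170), lump_small at (384,355) and the caps at (198,60) and (217,268). The wax tray corners are (619,80), (765,43), (767,279) and (638,307).

Run:
```python
from h import *
from plan import *
p=get_image("wrist")
q=ray(p,np.array([(619,80),(765,43),(767,279),(638,307)])/1.4,7.); print(q.round(1).tolist(),q.mean(0).round(1),[np.degrees(np.arctan2(*(b-a)[[1,0]])).round(1) for a,b in [(q[0],q[1]),(q[3],q[2]),(q[3],q[0]),(q[2],q[1])]],[np.linalg.norm(q[i]-q[i-1]).round(1) for i in range(4)])
x,y=481.7,2
plan([(-0.3,x,y,20,94),(-0.3,x,y,-5,94),(-0.3,x,y,-19.5,94,8),(-.3,1),(1,6),(1,x,y,50,94,36)])
```

```text
[[621.0, 54.2, 7.0], [702.7, 74.0, 7.0], [739.9, -68.7, 7.0], [656.3, -88.9, 7.0]] [680.   -7.3   7. ] [np.float64(13.7), np.float64(13.6), np.float64(103.9), np.float64(104.6)] [np.float64(147.4), np.float64(84.1), np.float64(147.4), np.float64(86.0)]
[[[-0.3,0.175,-0.004,0.362,0,0,-0.28],[-0.3,0.175,-0,0.362,0,0,-0.29],[-0.3,0.175,0.004,0.361,0,0,-0.28],[-0.3,0,0,0.209,0,0,-0],[-0.3,0,0,0.06,0,0,-0],[-0.3,0,0,0.061,0,0,-0],[-0.3,0,0,0,0,0,0],[1,0,0,0,0,0,0]]]
[[[1,0,0,0,0,0,0],[1,0,0,0,0,0,0],[1,0,0,0,0,0,0],[1,0,0,0,0,0,0],[1,0,0,0,0,0,0],[1,0,0,-0.29,0,0,-0],[1,0,0,-0.29,0,0,-0]]]
15 rows; from [483.2 -61.  150.2] yaw 90.1 t 18.0 w 55.6
```

{"name": "carry_out", "arguments": {
  "commands": [
    [[-0.3,0.175,-0.004,0.362,0,0,-0.28],[-0.3,0.175,0,0.362,0,0,-0.29],[-0.3,0.175,0.004,0.361,0,0,-0.28],[-0.3,0,0,0.209,0,0,0],[-0.3,0,0,0.06,0,0,0],[-0.3,0,0,0.061,0,0,0],[-0.3,0,0,0,0,0,0],[1,0,0,0,0,0,0]]
  ]
}}

```text
t: 19.0
tcp_pos: [483.0, 1.8, -17.9]
tool_rot: [0.683, 0.731, 0.0, 0.001]
ft_force: [-0.3, 0.5, -0.5]
grip_width: 38.4
gripper_force: 0.0
```

{"name": "carry_out", "arguments": {
  "commands": [
    [[1,0,0,0,0,0,0],[1,0,0,0,0,0,0],[1,0,0,0,0,0,0],[1,0,0,0,0,0,0],[1,0,0,0,0,0,0],[1,0,0,-0.29,0,0,0],[1,0,0,-0.29,0,0,0]]
  ]
}}

```text
t: 19.88
tcp_pos: [481.7, 2.4, 51.4]
tool_rot: [0.683, 0.731, -0.0, -0.001]
ft_force: [-0.4, -0.5, 0.1]
grip_width: 12.4
gripper_force: 39.7
```

```bash
python3 -c "
from plan import *
x,y=457.5,-320
plan([(1,x,y,60,162.5,50),(1,x,y,0,162.5),(1,x,y,-15.5,162.5,8),(1,1),(0.3,4),(0.3,x,y,50,162.5,40)])"
```

```text
[[[1,-0.178,-0.026,-0.005,0,0,-1],[1,-0.175,-0.04,-0.005,0,0,-1],[1,-0.171,-0.054,-0.005,0,0,-1],[1,-0.167,-0.067,-0.005,0,0,-1],[1,-0.161,-0.08,-0.005,0,0,-1],[1,-0.154,-0.093,-0.005,0,0,-1],[1,-0.146,-0.105,-0.005,0,0,-1],[1,-0.137,-0.116,-0.005,0,0,-1]]]
[[[1,-0.127,-0.127,-0.005,0,0,-1],[1,-0.117,-0.136,-0.004,0,0,-0.99],[1,-0.106,-0.145,-0.005,0,0,-1],[1,-0.094,-0.153,-0.004,0,0,-0.99],[1,-0.081,-0.16,-0.005,0,0,-1],[1,-0.068,-0.166,-0.004,0,0,-0.99],[1,-0.055,-0.171,-0.005,0,0,-1],[1,-0,0,0.25,0,0,0]]]
[[[1,-0,0,0.25,0,0,0],[1,-0,0,0.065,0,0,0],[1,-0,0,0.065,0,0,0],[1,0,0,0,0,0,0],[0.3,0,0,0,0,0,0],[0.3,0,0,0,0,0,0],[0.3,0,0,0,0,0,0],[0.3,0,0,0,0,0,0]]]
[[[0.3,-0,0,-0.273,0,0,0],[0.3,-0,0,-0.273,0,0,0]]]
26 rows; from [481.7   2.4  51.4] yaw 93.9 t 19.88 w 12.4
```

{"name": "carry_out", "arguments": {
  "commands": [
    [[1,-0.178,-0.026,-0.005,0,0,-1],[1,-0.175,-0.04,-0.005,0,0,-1],[1,-0.171,-0.054,-0.005,0,0,-1],[1,-0.167,-0.067,-0.005,0,0,-1],[1,-0.161,-0.08,-0.005,0,0,-1],[1,-0.154,-0.093,-0.005,0,0,-1],[1,-0.146,-0.105,-0.005,0,0,-1],[1,-0.137,-0.116,-0.005,0,0,-1]]
  ]
}}

```text
t: 20.88
tcp_pos: [469.0, -170.4, 55.7]
tool_rot: [0.417, 0.909, 0.0, -0.0]
ft_force: [0.3, 0.3, 0.2]
grip_width: 12.9
gripper_force: 39.7
```

{"name": "carry_out", "arguments": {
  "commands": [
    [[1,-0.127,-0.127,-0.005,0,0,-1],[1,-0.117,-0.136,-0.004,0,0,-0.99],[1,-0.106,-0.145,-0.005,0,0,-1],[1,-0.094,-0.153,-0.004,0,0,-0.99],[1,-0.081,-0.16,-0.005,0,0,-1],[1,-0.068,-0.166,-0.004,0,0,-0.99],[1,-0.055,-0.171,-0.005,0,0,-1],[1,0,0,0.25,0,0,0]]
  ]
}}

```text
t: 21.88
tcp_pos: [459.7, -323.7, 31.4]
tool_rot: [0.152, 0.988, -0.002, 0.003]
ft_force: [-0.2, 0.2, -1.0]
grip_width: 13.0
gripper_force: 39.7
```

{"name": "carry_out", "arguments": {
  "commands": [
    [[1,0,0,0.25,0,0,0],[1,0,0,0.065,0,0,0],[1,0,0,0.065,0,0,0],[1,0,0,0,0,0,0],[0.3,0,0,0,0,0,0],[0.3,0,0,0,0,0,0],[0.3,0,0,0,0,0,0],[0.3,0,0,0,0,0,0]]
  ]
}}

```text
t: 22.88
tcp_pos: [458.0, -320.1, -16.0]
tool_rot: [0.152, 0.988, -0.0, 0.0]
ft_force: [1.4, 0.0, 0.1]
grip_width: 29.7
gripper_force: 0.0
```

{"name": "carry_out", "arguments": {
  "commands": [
    [[0.3,0,0,-0.273,0,0,0],[0.3,0,0,-0.273,0,0,0],[0.3,0,0,0,0,0,0]]
  ]
}}

```text
t: 23.25
tcp_pos: [459.6, -321.8, 52.1]
tool_rot: [0.152, 0.988, -0.002, 0.002]
ft_force: [-0.4, -0.0, 0.0]
grip_width: 29.9
gripper_force: 0.0
```

```bash
python3 -c "
from plan import *
x,y=480.2,-125
plan([(-1,x,y-50,110,82,45)])"
```

```text
[[[-1,0.011,0.068,-0.027,0,0,0.98],[-1,0.017,0.067,-0.027,0,0,0.98],[-1,0.022,0.065,-0.027,0,0,0.98],[-1,0.027,0.063,-0.027,0,0,0.97],[-1,0.032,0.061,-0.027,0,0,0.98],[-1,0.036,0.058,-0.027,0,0,0.97],[-1,0.041,0.055,-0.027,0,0,0.98],[-1,0.045,0.052,-0.027,0,0,0.97]]]
[[[-1,0.049,0.048,-0.027,0,0,0.98],[-1,0.052,0.044,-0.027,0,0,0.97],[-1,0.056,0.04,-0.027,0,0,0.98],[-1,0.058,0.036,-0.027,0,0,0.97],[-1,0.061,0.031,-0.026,0,0,0.98],[-1,0.063,0.026,-0.027,0,0,0.97],[-1,0.065,0.021,-0.026,0,0,0.98],[-1,0.067,0.016,-0.027,0,0,0.97]]]
[[[-1,0.068,0.011,-0.026,0,0,0.98],[-1,0.069,0.006,-0.027,0,0,0.97]]]
18 rows; from [ 459.6 -321.8   52.1] yaw 162.5 t 23.25 w 29.9
```

```bash
python3 -c "
from plan import *
x,y=480.3,-125
plan([(-.9,x,y,50,82),(-.9,x,y,5,82),(-.9,x,y,-20,82,13),(-.9,1),(1,6),(1,x,y,50,82,36)])"
```

```text
[[[-0.9,0.018,0.09,0.001,0,0,0.98],[-0.9,0.025,0.088,0.001,0,0,0.98],[-0.9,0.032,0.086,0.001,0,0,0.98],[-0.9,0.039,0.083,0.001,0,0,0.97],[-0.9,0.045,0.08,0.001,0,0,0.98],[-0.9,0.051,0.076,0.001,0,0,0.97],[-0.9,0.057,0.072,0.001,0,0,0.98],[-0.9,0.062,0.067,0.001,0,0,0.97]]]
[[[-0.9,0.067,0.062,0.001,0,0,0.98],[-0.9,0.072,0.057,0.001,0,0,0.97],[-0.9,0.076,0.051,0.001,0,0,0.98],[-0.9,0.08,0.045,0.001,0,0,0.97],[-0.9,0.083,0.038,0.001,0,0,0.98],[-0.9,0.086,0.032,0.001,0,0,0.97],[-0.9,0.088,0.025,0.001,0,0,0.98],[-0.9,0.09,0.018,0.001,0,0,0.97]]]
[[[-0.9,0.091,0.011,0.001,0,0,0.98],[-0.9,0.091,0.004,0,0,0,0.97],[-0.9,0,-0,0.375,0,0,0],[-0.9,0,-0,0.104,0,0,0],[-0.9,0,-0,0.105,0,0,0],[-0.9,0,0,0,0,0,0],[1,0,0,0,0,0,0],[1,0,0,0,0,0,0]]]
[[[1,0,0,0,0,0,0],[1,0,0,0,0,0,0],[1,0,0,0,0,0,0],[1,0,0,0,0,0,0],[1,0,-0,-0.292,0,0,0],[1,0,-0,-0.292,0,0,0]]]
30 rows; from [ 459.6 -321.8   52.1] yaw 162.5 t 23.25 w 29.9
```

{"name": "carry_out", "arguments": {
  "commands": [
    [[-0.9,0.018,0.09,0.001,0,0,0.98],[-0.9,0.025,0.088,0.001,0,0,0.98],[-0.9,0.032,0.086,0.001,0,0,0.98],[-0.9,0.039,0.083,0.001,0,0,0.97],[-0.9,0.045,0.08,0.001,0,0,0.98],[-0.9,0.051,0.076,0.001,0,0,0.97],[-0.9,0.057,0.072,0.001,0,0,0.98],[-0.9,0.062,0.067,0.001,0,0,0.97]]
  ]
}}

```text
t: 24.25
tcp_pos: [466.6, -231.8, 47.4]
tool_rot: [0.45, 0.893, 0.0, -0.001]
ft_force: [-0.3, 0.3, 0.5]
grip_width: 81.3
gripper_force: 0.0
```

{"name": "carry_out", "arguments": {
  "commands": [
    [[-0.9,0.067,0.062,0.001,0,0,0.98],[-0.9,0.072,0.057,0.001,0,0,0.97],[-0.9,0.076,0.051,0.001,0,0,0.98],[-0.9,0.08,0.045,0.001,0,0,0.97],[-0.9,0.083,0.038,0.001,0,0,0.98],[-0.9,0.086,0.032,0.001,0,0,0.97],[-0.9,0.088,0.025,0.001,0,0,0.98],[-0.9,0.09,0.018,0.001,0,0,0.97]]
  ]
}}

```text
t: 25.25
tcp_pos: [475.8, -144.5, 46.5]
tool_rot: [0.702, 0.712, -0.0, -0.001]
ft_force: [-0.2, -0.6, 0.4]
grip_width: 81.2
gripper_force: 0.0
```

{"name": "carry_out", "arguments": {
  "commands": [
    [[-0.9,0.091,0.02,0.001,0,0,0.98],[-0.9,0.081,0.014,0,0,0,0.97],[-0.9,0,0,0.375,0,0,0],[-0.9,0,0,0.104,0,0,0],[-0.9,0,0,0.105,0,0,0],[-0.9,0,0,0,0,0,0],[1,0,0,0,0,0,0],[1,0,0,0,0,0,0]]
  ]
}}

```text
t: 26.25
tcp_pos: [481.7, -125.1, -21.8]
tool_rot: [0.755, 0.656, 0.0, 0.001]
ft_force: [0.2, 0.2, 0.3]
grip_width: 46.7
gripper_force: 0.0
```

{"name": "carry_out", "arguments": {
  "commands": [
    [[1,0,0,0,0,0,0],[1,0,0,0,0,0,0],[1,0,0,0,0,0,0],[1,0,0,0,0,0,0],[1,0,0,-0.292,0,0,0],[1,0,0,-0.292,0,0,0]]
  ]
}}

```text
t: 27.0
tcp_pos: [480.7, -124.5, 48.3]
tool_rot: [0.755, 0.656, -0.0, -0.0]
ft_force: [0.9, 0.3, -0.0]
grip_width: 32.1
gripper_force: 39.5
```

```bash
python3 -c "
from plan import *
from h import *
p=get_image('wrist'); save(p,'w4.png')
x,y=689.2,-44.4
plan([(1,x,y,60,14,50),(1,x,y,0,14),(1,x,y,-15.5,14,8),(1,1),(-.25,4),(-.25,x,y,60,14,40)])"
```

```text
[[[1,0.061,0.107,-0.004,0,0,0.99],[1,0.069,0.102,-0.004,0,0,0.99],[1,0.077,0.096,-0.004,0,0,0.99],[1,0.084,0.09,-0.004,0,0,0.99],[1,0.091,0.083,-0.004,0,0,0.99],[1,0.097,0.075,-0.004,0,0,0.99],[1,0.103,0.067,-0.004,0,0,0.99],[1,0.108,0.059,-0.004,0,0,0.99]]]
[[[1,0.112,0.05,-0.004,0,0,0.99],[1,0.116,0.041,-0.004,0,0,0.99],[1,0.118,0.032,-0.004,0,0,0.99],[1,0.121,0.022,-0.004,0,0,0.99],[1,0.122,0.013,-0.004,0,0,0.99],[1,0.123,0.003,-0.004,0,0,0.99],[1,0.122,-0.006,-0.004,0,0,0.98],[1,-0,-0,0.25,0,0,0]]]
[[[1,-0,-0,0.25,0,0,0],[1,-0,-0,0.065,0,0,0],[1,-0,-0,0.064,0,0,0],[1,0,0,0,0,0,0],[-0.25,0,0,0,0,0,0],[-0.25,0,0,0,0,0,0],[-0.25,0,0,0,0,0,0],[-0.25,0,0,0,0,0,0]]]
[[[-0.25,-0,-0,-0.314,0,0,0],[-0.25,-0,-0,-0.315,0,0,0]]]
26 rows; from [ 483.6 -125.9   52.8] yaw 82.0 t 27.05 w 31.8
```

View pics/w4.png

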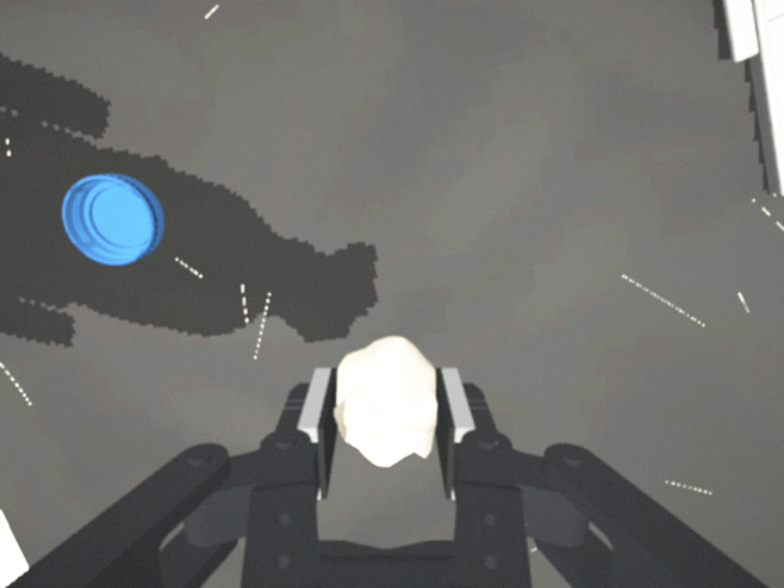

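{"name": "carry_out", "arguments": {
  "commands": [
    [[1,0.061,0.107,-0.004,0,0,0.99],[1,0.069,0.102,-0.004,0,0,0.99],[1,0.077,0.096,-0.004,0,0,0.99],[1,0.084,0.09,-0.004,0,0,0.99],[1,0.091,0.083,-0.004,0,0,0.99],[1,0.097,0.075,-0.004,0,0,0.99],[1,0.103,0.067,-0.004,0,0,0.99],[1,0.108,0.059,-0.004,0,0,0.99]]
  ]
}}

```text
t: 28.05
tcp_pos: [591.3, -81.0, 51.4]
tool_rot: [0.922, 0.387, 0.0, 0.0]
ft_force: [-0.6, -0.5, -0.6]
grip_width: 32.3
gripper_force: 39.5
```

{"name": "carry_out", "arguments": {
  "commands": [
    [[1,0.112,0.05,-0.004,0,0,0.99],[1,0.116,0.041,-0.004,0,0,0.99],[1,0.118,0.032,-0.004,0,0,0.99],[1,0.121,0.022,-0.004,0,0,0.99],[1,0.122,0.013,-0.004,0,0,0.99],[1,0.123,0.003,-0.004,0,0,0.99],[1,0.122,-0.006,-0.004,0,0,0.98],[1,0,0,0,0,0,0]]
  ]
}}

```text
t: 29.05
tcp_pos: [687.3, -42.9, 54.6]
tool_rot: [0.992, 0.123, 0.0, 0.0]
ft_force: [0.8, 1.1, 0.9]
grip_width: 32.0
gripper_force: 39.5
```

```bash
python3 -c "
from plan import *
x,y=689.2,-44.4
plan([(1,x,y,0,14),(1,x,y,-15.5,14,8),(1,1),(-.25,4),(-.25,x,y,60,14,40),(-.5,x-80,y+80,150,0)])"
```

```text
[[[1,0.013,0.016,0.455,0,0,0.02],[1,-0,-0,0.065,0,0,-0],[1,-0,-0,0.064,0,0,-0],[1,0,0,0,0,0,0],[-0.25,0,0,0,0,0,0],[-0.25,0,0,0,0,0,0],[-0.25,0,0,0,0,0,0],[-0.25,0,0,0,0,0,0]]]
[[[-0.25,-0,-0,-0.314,0,0,-0],[-0.25,-0,-0,-0.315,0,0,-0],[-0.5,-0.122,-0.202,-0.187,0,0,0.76],[-0.5,-0.133,-0.194,-0.188,0,0,0.76],[-0.5,-0.145,-0.186,-0.187,0,0,0.77],[-0.5,-0.157,-0.177,-0.188,0,0,0.76]]]
14 rows; from [687.3 -42.9  54.6] yaw 14.1 t 29.05 w 32.0
```

{"name": "carry_out", "arguments": {
  "commands": [
    [[1,0.013,0.016,0.455,0,0,0.02],[1,0,0,0.065,0,0,0],[1,0,0,0.064,0,0,0],[1,0,0,0,0,0,0],[-0.25,0,0,0,0,0,0],[-0.25,0,0,0,0,0,0],[-0.25,0,0,0,0,0,0],[-0.25,0,0,0,0,0,0]]
  ]
}}

```text
t: 30.05
tcp_pos: [688.7, -44.8, -15.2]
tool_rot: [0.993, 0.121, 0.0, 0.0]
ft_force: [0.1, -0.7, -1.1]
grip_width: 53.0
gripper_force: 0.0
```

{"name": "carry_out", "arguments": {
  "commands": [
    [[-0.25,0,0,-0.314,0,0,0],[-0.25,0,0,-0.315,0,0,0],[-0.25,0,0,0,0,0,0],[-0.25,0,0,0,0,0,0]]
  ]
}}

```text
t: 30.55
tcp_pos: [688.2, -44.7, 59.7]
tool_rot: [0.993, 0.121, -0.0, -0.0]
ft_force: [-0.4, -0.6, -0.6]
grip_width: 53.3
gripper_force: 0.0
```

```bash
python3 -c "
from plan import *
plan([(-1,605,115,170,75)])"
```

```text
[[[-1,-0.025,-0.104,-0.066,0,0,-0.95],[-1,-0.017,-0.106,-0.066,0,0,-0.95],[-1,-0.009,-0.107,-0.066,0,0,-0.95],[-1,-0.001,-0.107,-0.066,0,0,-0.95],[-1,0.007,-0.107,-0.066,0,0,-0.95],[-1,0.015,-0.106,-0.065,0,0,-0.95],[-1,0.023,-0.105,-0.066,0,0,-0.95],[-1,0.031,-0.103,-0.065,0,0,-0.95]]]
[[[-1,0.039,-0.1,-0.066,0,0,-0.95],[-1,0.046,-0.097,-0.065,0,0,-0.96],[-1,0.053,-0.093,-0.066,0,0,-0.95],[-1,0.06,-0.088,-0.065,0,0,-0.96],[-1,0.067,-0.083,-0.066,0,0,-0.95],[-1,0.074,-0.078,-0.065,0,0,-0.96]]]
14 rows; from [688.2 -44.7  59.7] yaw 13.9 t 30.55 w 53.3
```

{"name": "carry_out", "arguments": {
  "commands": [
    [[-1,-0.025,-0.104,-0.066,0,0,-0.95],[-1,-0.017,-0.106,-0.066,0,0,-0.95],[-1,-0.009,-0.107,-0.066,0,0,-0.95],[-1,-0.001,-0.107,-0.066,0,0,-0.95],[-1,0.007,-0.107,-0.066,0,0,-0.95],[-1,0.015,-0.106,-0.065,0,0,-0.95],[-1,0.023,-0.105,-0.066,0,0,-0.95],[-1,0.031,-0.103,-0.065,0,0,-0.95]]
  ]
}}

```text
t: 31.55
tcp_pos: [639.7, 47.0, 121.4]
tool_rot: [0.91, 0.414, -0.002, -0.001]
ft_force: [0.1, 0.5, 0.4]
grip_width: 85.0
gripper_force: 0.0
```

{"name": "carry_out", "arguments": {
  "commands": [
    [[-1,0.039,-0.1,-0.066,0,0,-0.95],[-1,0.046,-0.097,-0.065,0,0,-0.96],[-1,0.053,-0.093,-0.066,0,0,-0.95],[-1,0.06,-0.088,-0.065,0,0,-0.96],[-1,0.067,-0.083,-0.066,0,0,-0.95],[-1,0.074,-0.078,-0.065,0,0,-0.96],[-1,0,0,0,0,0,0]]
  ]
}}

```text
t: 32.42
tcp_pos: [604.7, 115.6, 169.4]
tool_rot: [0.793, 0.609, -0.001, -0.001]
ft_force: [-0.3, 0.2, 0.0]
grip_width: 85.5
gripper_force: 0.0
```

Run:
```python
from h import *
from plan import *
p=get_image("wrist"); save(p,"w5.png")
for n,z in [("lump_large",15),("torch",17),("torch_tray",7)]:
    try: blob(p,n,z)
    except IndexError: print(n,"none")
print(yaw())
```

```text
lump_large 0.74 [633. 206.] [54.5 40.6] 74.1 mean [632.5 205.2] pca deg 71.0
torch 0.64 [494.5 134.8] [36.1 90.1] 6.6 mean [494.9 133.5] pca deg 96.1
torch_tray 0.73 [447.9 312. ] [22.7 72.6] 75.0 mean [439.6 317.8] pca deg 175.9
74.91403759434824
```

View pics/w5.png

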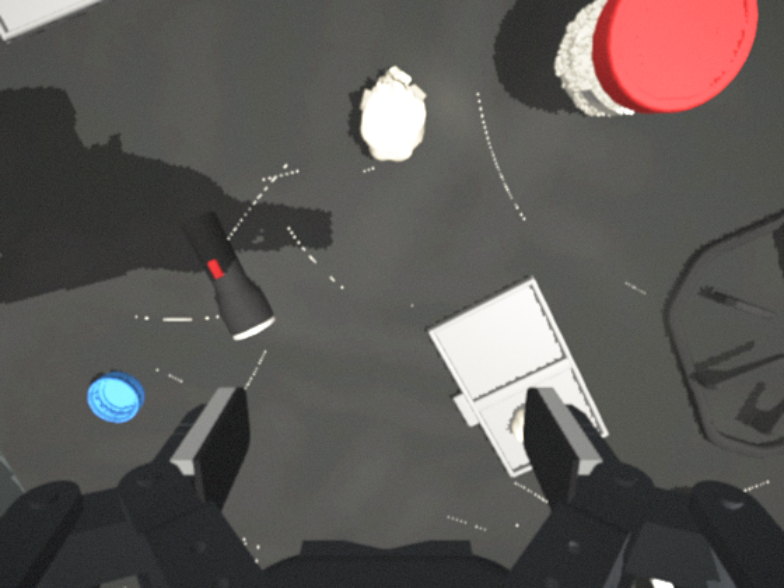

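The wrist view shows lump_large at (392,118), the torch at (230,275) with its head lower right, and lump_small in the right-hand wax bay. The tall jar is upper right, so I'll check its clearance.

Run:
```python
from h import *
from plan import *
p=get_image("wrist"); W=pts(p)[:120,380:]; m=(W[...,2]>25)&(W[...,2]<300); Q=W[m]; d=Q-[633,206,0]
a=np.radians(73); tx=d[:,0]*np.cos(a)+d[:,1]*np.sin(a); ty=d[:,0]*np.sin(a)-d[:,1]*np.cos(a)
print("jar along tool y min",np.percentile(ty,1),"tool x range",np.percentile(tx,[1,99]),"z",np.percentile(Q[:,2],[1,50,99]))
x,y=633,205.5
plan([(-1,x,y,60,73),(-1,x,y,5,73),(-1,x,y,-18,73,12),(-1,1),(1,6),(1,x,y,55,73,36)])
```

```text
jar along tool y min 98.40899037360691 tool x range [ 5.00247671 55.81717091] z [28.04490035 83.77550966 86.01642447]
[[[-1,0.264,0.008,0.304,0,0,0.14],[-1,0.265,0.006,0.304,0,0,0.14],[-1,0.265,0.003,0.303,0,0,0.14],[-1,-0,-0,0.229,0,0,-0],[-1,-0,-0,0.23,0,0,-0],[-1,-0,-0,0.096,0,0,-0],[-1,-0,-0,0.095,0,0,-0],[-1,0,0,0,0,0,0]]]
[[[1,0,0,0,0,0,0],[1,0,0,0,0,0,0],[1,0,0,0,0,0,0],[1,0,0,0,0,0,0],[1,0,0,0,0,0,0],[1,0,0,0,0,0,0],[1,-0,-0,-0.203,0,0,-0],[1,-0,-0,-0.202,0,0,-0]]]
[[[1,-0,-0,-0.203,0,0,-0]]]
17 rows; from [605.3 114.4 169.4] yaw 74.9 t 32.67 w 85.8
```

{"name": "carry_out", "arguments": {
  "commands": [
    [[-1,0.264,0.008,0.304,0,0,0.14],[-1,0.265,0.006,0.304,0,0,0.14],[-1,0.265,0.003,0.303,0,0,0.14],[-1,0,0,0.229,0,0,0],[-1,0,0,0.23,0,0,0],[-1,0,0,0.096,0,0,0],[-1,0,0,0.095,0,0,0],[-1,0,0,0,0,0,0]]
  ]
}}

```text
t: 33.67
tcp_pos: [633.0, 205.8, -17.3]
tool_rot: [0.804, 0.595, -0.0, -0.0]
ft_force: [-0.3, -0.3, 0.1]
grip_width: 85.5
gripper_force: 0.0
```

{"name": "carry_out", "arguments": {
  "commands": [
    [[1,0,0,0,0,0,0],[1,0,0,0,0,0,0],[1,0,0,0,0,0,0],[1,0,0,0,0,0,0],[1,0,0,0,0,0,0],[1,0,0,0,0,0,0],[1,0,0,-0.203,0,0,0],[1,0,0,-0.202,0,0,0]]
  ]
}}

```text
t: 34.67
tcp_pos: [632.6, 206.1, 31.7]
tool_rot: [0.803, 0.595, -0.001, -0.0]
ft_force: [0.4, 0.4, -1.3]
grip_width: 39.6
gripper_force: 40.5
```

{"name": "carry_out", "arguments": {
  "commands": [
    [[1,0,0,-0.203,0,0,0],[1,0,0,0,0,0,0]]
  ]
}}

```text
t: 34.92
tcp_pos: [634.8, 206.4, 58.1]
tool_rot: [0.803, 0.595, 0.002, 0.001]
ft_force: [0.6, -0.7, -0.6]
grip_width: 39.7
gripper_force: 40.5
```

```bash
python3 -c "
from plan import *
x,y=670.8,29.4
plan([(1,x-10,y,60,14,50),(1,x,y,60,14),(1,1)])"
```

```text
[[[1,-0.104,0.049,-0.001,0,0,0.99],[1,-0.099,0.057,-0.001,0,0,0.99],[1,-0.095,0.065,-0.001,0,0,0.99],[1,-0.089,0.072,-0.001,0,0,0.99],[1,-0.083,0.079,-0.001,0,0,0.99],[1,-0.077,0.085,-0.001,0,0,0.99],[1,-0.07,0.091,-0.001,0,0,0.99],[1,-0.062,0.096,-0.001,0,0,0.99]]]
[[[1,-0.055,0.101,-0.002,0,0,0.99],[1,-0.046,0.105,-0.001,0,0,0.99],[1,-0.038,0.108,-0.002,0,0,1],[1,-0.029,0.111,-0.001,0,0,0.99],[1,-0.021,0.113,-0.002,0,0,1],[1,0.081,0.02,0,0,0,-0],[1,0,0,0,0,0,0]]]
15 rows; from [634.8 206.4  58.1] yaw 73.1 t 34.92 w 39.7
```

{"name": "carry_out", "arguments": {
  "commands": [
    [[1,-0.104,0.049,-0.001,0,0,0.99],[1,-0.099,0.057,-0.001,0,0,0.99],[1,-0.095,0.065,-0.001,0,0,0.99],[1,-0.089,0.072,-0.001,0,0,0.99],[1,-0.083,0.079,-0.001,0,0,0.99],[1,-0.077,0.085,-0.001,0,0,0.99],[1,-0.07,0.091,-0.001,0,0,0.99],[1,-0.062,0.096,-0.001,0,0,0.99]]
  ]
}}

```text
t: 35.92
tcp_pos: [648.2, 96.8, 55.0]
tool_rot: [0.949, 0.314, -0.001, -0.0]
ft_force: [-0.7, 0.2, 0.4]
grip_width: 39.4
gripper_force: 40.5
```

{"name": "carry_out", "arguments": {
  "commands": [
    [[1,-0.055,0.101,-0.002,0,0,0.99],[1,-0.046,0.105,-0.001,0,0,0.99],[1,-0.038,0.108,-0.002,0,0,1],[1,-0.029,0.111,-0.001,0,0,0.99],[1,-0.021,0.113,-0.002,0,0,1],[1,0.081,0.02,0,0,0,0],[1,0,0,0,0,0,0]]
  ]
}}

```text
t: 36.8
tcp_pos: [669.6, 29.5, 57.0]
tool_rot: [0.992, 0.122, -0.0, -0.0]
ft_force: [0.3, -0.3, -0.4]
grip_width: 39.7
gripper_force: 40.5
```

```bash
python3 -c "
from plan import *
x,y=670.8,29.8
plan([(1,x,y,0,14),(1,x,y,-13.5,14,7),(1,1),(-.4,4),(-.4,x,y,60,14,40),(-.4,1)])"
```

```text
[[[1,0.005,-0,0.237,0,0,0.01],[1,0.005,-0,0.238,0,0,0],[1,0,-0,0.056,0,0,0],[1,0,-0,0.056,0,0,0],[1,0,0,0,0,0,0],[-0.4,0,0,0,0,0,0],[-0.4,0,0,0,0,0,0],[-0.4,0,0,0,0,0,0]]]
[[[-0.4,0,0,0,0,0,0],[-0.4,0,-0,-0.306,0,0,0],[-0.4,0,-0,-0.306,0,0,0],[-0.4,0,0,0,0,0,0]]]
12 rows; from [669.6  29.5  57. ] yaw 14.1 t 36.8 w 39.7
```

{"name": "carry_out", "arguments": {
  "commands": [
    [[1,0.005,0,0.237,0,0,0.01],[1,0.005,0,0.238,0,0,0],[1,0,0,0.056,0,0,0],[1,0,0,0.06,0,0,0],[1,0,0,0,0,0,0],[-0.4,0,0,0,0,0,0],[-0.4,0,0,0,0,0,0],[-0.4,0,0,0,0,0,0]]
  ]
}}

```text
t: 37.8
tcp_pos: [670.5, 29.3, -12.6]
tool_rot: [0.993, 0.121, 0.0, 0.0]
ft_force: [-0.3, 0.1, -0.2]
grip_width: 59.9
gripper_force: 0.0
```

{"name": "carry_out", "arguments": {
  "commands": [
    [[-0.4,0,0,0,0,0,0],[-0.4,0,0,-0.306,0,0,0],[-0.4,0,0,-0.306,0,0,0],[-0.4,0,0,0,0,0,0]]
  ]
}}

```text
t: 38.3
tcp_pos: [673.0, 29.1, 64.3]
tool_rot: [0.993, 0.121, 0.004, 0.001]
ft_force: [0.8, -0.4, -0.4]
grip_width: 59.7
gripper_force: 0.0
```

```bash
python3 -c "
from plan import *
# torch centre (494.7,134.5) axis 96, head to -y; grasp 8 mm towards the barrel; then look on the way
plan([(-.6,510,160,110,96,50)])"
```

```text
[[[-0.6,-0.059,-0.077,-0.021,0,0,-0.99],[-0.6,-0.052,-0.081,-0.021,0,0,-0.99],[-0.6,-0.046,-0.085,-0.021,0,0,-1],[-0.6,-0.039,-0.089,-0.021,0,0,-0.99],[-0.6,-0.032,-0.091,-0.021,0,0,-1],[-0.6,-0.024,-0.094,-0.021,0,0,-0.99],[-0.6,-0.017,-0.095,-0.021,0,0,-1],[-0.6,-0.009,-0.096,-0.021,0,0,-0.99]]]
[[[-0.6,-0.001,-0.097,-0.021,0,0,-1],[-0.6,0.006,-0.097,-0.021,0,0,-0.99],[-0.6,0.014,-0.096,-0.021,0,0,-1],[-0.6,0.022,-0.094,-0.021,0,0,-0.99],[-0.6,0.029,-0.092,-0.021,0,0,-1],[-0.6,0.036,-0.09,-0.022,0,0,-0.99],[-0.6,0.043,-0.087,-0.021,0,0,-1],[-0.6,0.05,-0.083,-0.022,0,0,-0.99]]]
[[[-0.6,0.057,-0.078,-0.021,0,0,-1],[-0.6,0.062,-0.074,-0.022,0,0,-0.99]]]
18 rows; from [673.   29.1  64.3] yaw 13.9 t 38.3 w 59.7
```

{"name": "carry_out", "arguments": {
  "commands": [
    [[-0.6,-0.059,-0.077,-0.021,0,0,-0.99],[-0.6,-0.052,-0.081,-0.021,0,0,-0.99],[-0.6,-0.046,-0.085,-0.021,0,0,-1],[-0.6,-0.039,-0.089,-0.021,0,0,-0.99],[-0.6,-0.032,-0.091,-0.021,0,0,-1],[-0.6,-0.024,-0.094,-0.021,0,0,-0.99],[-0.6,-0.017,-0.095,-0.021,0,0,-1],[-0.6,-0.009,-0.096,-0.021,0,0,-0.99]]
  ]
}}

```text
t: 39.3
tcp_pos: [596.7, 87.7, 79.4]
tool_rot: [0.904, 0.427, -0.001, -0.0]
ft_force: [0.4, 0.5, 0.4]
grip_width: 68.3
gripper_force: 0.0
```

{"name": "carry_out", "arguments": {
  "commands": [
    [[-0.6,-0.001,-0.097,-0.021,0,0,-1],[-0.6,0.006,-0.097,-0.021,0,0,-0.99],[-0.6,0.014,-0.096,-0.021,0,0,-1],[-0.6,0.022,-0.094,-0.021,0,0,-0.99],[-0.6,0.029,-0.092,-0.021,0,0,-1],[-0.6,0.036,-0.09,-0.022,0,0,-0.99],[-0.6,0.043,-0.087,-0.021,0,0,-1],[-0.6,0.05,-0.083,-0.022,0,0,-0.99]]
  ]
}}

```text
t: 40.3
tcp_pos: [524.2, 145.8, 99.9]
tool_rot: [0.725, 0.688, -0.001, -0.001]
ft_force: [-1.2, 0.3, 0.6]
grip_width: 68.2
gripper_force: 0.0
```

{"name": "carry_out", "arguments": {
  "commands": [
    [[-0.6,0.057,-0.078,-0.021,0,0,-1],[-0.6,0.062,-0.074,-0.022,0,0,-0.99],[-0.6,0,0,0,0,0,0]]
  ]
}}

```text
t: 40.67
tcp_pos: [506.3, 160.6, 105.4]
tool_rot: [0.669, 0.743, -0.001, -0.001]
ft_force: [-0.2, 0.8, -0.4]
grip_width: 68.4
gripper_force: 0.0
```

Run:
```python
from h import *
from plan import *
p=get_image("wrist"); save(p,"w6.png")
for n,z in [("torch",17),("torch_tray",7)]:
    try: blob(p,n,z)
    except IndexError: print(n,"none")
x,y=494,142.5
plan([(-.6,x,y,20,96),(-.6,x,y,-16,96,18),(-.6,1),(1,6),(1,x,y,55,96,36)])
```

```text
torch 0.71 [495.7 133.1] [33.6 97.9] 6.1 mean [494.9 132.3] pca deg 97.7
torch_tray 0.32 [494.8 128.1] [ 34.4 100.5] 8.4 mean [494.9 127.7] pca deg 97.9
[[[-0.6,-0.067,-0.063,0.357,0,0,-0.01],[-0.6,-0.066,-0.063,0.357,0,0,-0.01],[-0.6,-0,-0,0.15,0,0,0],[-0.6,-0,-0,0.15,0,0,0],[-0.6,0,0,0,0,0,0],[1,0,0,0,0,0,0],[1,0,0,0,0,0,0],[1,0,0,0,0,0,0]]]
[[[1,0,0,0,0,0,0],[1,0,0,0,0,0,0],[1,0,0,0,0,0,0],[1,-0,-0,-0.296,0,0,0],[1,-0,-0,-0.296,0,0,0]]]
13 rows; from [507.4 160.  105.6] yaw 95.9 t 40.83 w 68.0
```

View pics/w6.png

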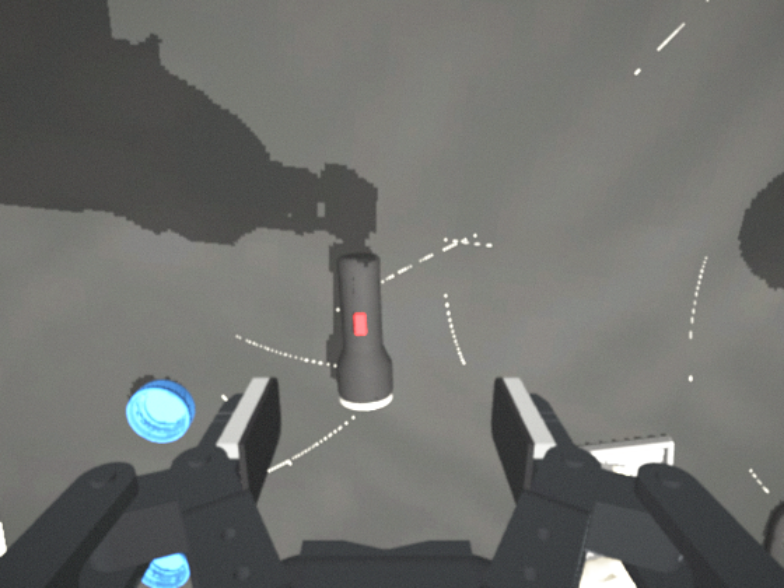

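{"name": "carry_out", "arguments": {
  "commands": [
    [[-0.6,-0.067,-0.063,0.357,0,0,-0.01],[-0.6,-0.066,-0.063,0.357,0,0,-0.01],[-0.6,0,0,0.15,0,0,0],[-0.6,0,0,0.15,0,0,0],[-0.6,0,0,0,0,0,0],[1,0,0,0,0,0,0],[1,0,0,0,0,0,0],[1,0,0,0,0,0,0]]
  ],
  "squeeze": 60
}}

```text
t: 41.82
tcp_pos: [494.7, 142.9, -14.6]
tool_rot: [0.669, 0.744, 0.001, 0.001]
ft_force: [-0.5, 0.0, 2.7]
grip_width: 20.7
gripper_force: 58.3
```

{"name": "carry_out", "arguments": {
  "commands": [
    [[1,0,0,0,0,0,0],[1,0,0,0,0,0,0],[1,0,0,0,0,0,0],[1,0,0,-0.296,0,0,0],[1,0,0,-0.296,0,0,0],[1,0,0,0,0,0,0]]
  ]
}}

```text
t: 42.58
tcp_pos: [496.1, 143.0, 58.0]
tool_rot: [0.669, 0.744, 0.002, 0.002]
ft_force: [0.1, 0.5, -0.8]
grip_width: 21.0
gripper_force: 59.1
```

Run:
```python
from h import *
from plan import *
t=get_image("top"); tray(t,"torch_tray",118,62)
plan([(1,465,225,100,93)])
```

```text
torch_tray 0.91 ((490.9482421875, 349.55511474609375), (67.87471008300781, 44.41728591918945), 1.371996521949768)
[[[1,0.353,-0.082,-0.186,0,0,0.34],[1,0.351,-0.092,-0.186,0,0,0.33]]]
2 rows; from [493.6 142.8  55.3] yaw 96.1 t 42.67 w 20.7
```

{"name": "carry_out", "arguments": {
  "commands": [
    [[1,0.353,-0.082,-0.186,0,0,0.34],[1,0.351,-0.092,-0.186,0,0,0.33],[1,0,0,0,0,0,0]]
  ]
}}

```text
t: 43.05
tcp_pos: [464.4, 227.3, 100.2]
tool_rot: [0.687, 0.727, 0.0, -0.0]
ft_force: [1.2, -1.2, -1.2]
grip_width: 21.0
gripper_force: 59.1
```

Run:
```python
from h import *
p=get_image("wrist"); save(p,"w7.png"); tray(p,"torch_tray",118,62); print(get_obs()["tcp_pos"],get_obs()["grip_width"])
```

```text
torch_tray 0.98 ((464.57977294921875, 342.49224853515625), (127.00621795654297, 58.58226013183594), 3.1970083713531494)
[464.34944767 224.86556367  98.81560187] 20.866349475785956
```

View pics/w7.png

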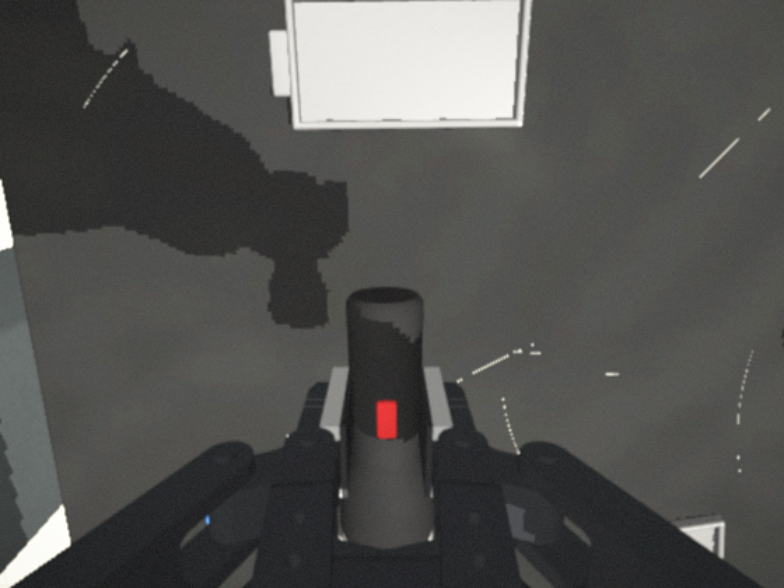

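The torch is held level at (385,420). The tray's near edge runs (293,129)–(523,127), with its far edge cut off.

Run:
```python
from h import *
from plan import *
p=get_image("wrist"); q=ray(p,np.array([(293,129),(523,127)])/1.4,7.)[:,:2]; d=q[1]-q[0]; L=np.linalg.norm(d); d/=L; a=np.degrees(np.arctan2(d[1],d[0]))
c=q.mean(0)+31*np.array([-d[1],d[0]]); print(q.round(1),"L",L.round(1),"yaw",a.round(1),"centre",c.round(1))
x,y=c+8*d
plan([(1,x,y,60,a,50),(1,1)])
```

```text
[[411.9 308.3]
 [529.1 315.6]] L 117.5 yaw 3.6 centre [468.6 342.9]
[[[1,0.049,0.008,0.016,0,0,0.98],[1,0.05,0.004,0.016,0,0,0.98],[1,0.05,-0,0.016,0,0,0.98],[1,0.05,-0.004,0.016,0,0,0.98],[1,0.049,-0.008,0.016,0,0,0.97],[1,0.048,-0.012,0.016,0,0,0.98],[1,0.047,-0.015,0.016,0,0,0.97],[1,0.046,-0.019,0.016,0,0,0.98]]]
[[[1,0.045,-0.023,0.016,0,0,0.97],[1,0.043,-0.026,0.016,0,0,0.98],[1,0.04,-0.029,0.016,0,0,0.97],[1,0.038,-0.032,0.016,0,0,0.98],[1,0.035,-0.035,0.016,0,0,0.97],[1,0.033,-0.038,0.016,0,0,0.98],[1,0.029,-0.04,0.016,0,0,0.97],[1,0.026,-0.043,0.016,0,0,0.98]]]
[[[1,0.023,-0.045,0.016,0,0,0.97],[1,0.019,-0.046,0.017,0,0,0.98],[1,0.016,-0.047,0.016,0,0,0.97],[1,0.012,-0.049,0.017,0,0,0.98],[1,0,0,0,0,0,0]]]
21 rows; from [464.4 224.3  98.6] yaw 93.0 t 43.2 w 20.9
```

Tray length measures 117.5 mm against 118 given, so that agrees.

{"name": "carry_out", "arguments": {
  "commands": [
    [[1,0.049,0.008,0.016,0,0,0.98],[1,0.05,0.004,0.016,0,0,0.98],[1,0.05,0,0.016,0,0,0.98],[1,0.05,-0.004,0.016,0,0,0.98],[1,0.049,-0.008,0.016,0,0,0.97],[1,0.048,-0.012,0.016,0,0,0.98],[1,0.047,-0.015,0.016,0,0,0.97],[1,0.046,-0.019,0.016,0,0,0.98]]
  ]
}}

```text
t: 44.2
tcp_pos: [470.0, 271.0, 83.1]
tool_rot: [0.879, 0.477, -0.001, -0.0]
ft_force: [-0.4, -0.5, -1.0]
grip_width: 20.6
gripper_force: 59.1
```

{"name": "carry_out", "arguments": {
  "commands": [
    [[1,0.045,-0.023,0.016,0,0,0.97],[1,0.043,-0.026,0.016,0,0,0.98],[1,0.04,-0.029,0.016,0,0,0.97],[1,0.038,-0.032,0.016,0,0,0.98],[1,0.035,-0.035,0.016,0,0,0.97],[1,0.033,-0.038,0.016,0,0,0.98],[1,0.029,-0.04,0.016,0,0,0.97],[1,0.026,-0.043,0.016,0,0,0.98]]
  ]
}}

```text
t: 45.2
tcp_pos: [475.0, 318.6, 67.7]
tool_rot: [0.983, 0.184, -0.001, 0.0]
ft_force: [0.3, 0.5, -0.2]
grip_width: 20.8
gripper_force: 59.1
```

{"name": "carry_out", "arguments": {
  "commands": [
    [[1,0.023,-0.045,0.016,0,0,0.97],[1,0.019,-0.046,0.017,0,0,0.98],[1,0.016,-0.047,0.016,0,0,0.97],[1,0.012,-0.049,0.017,0,0,0.98],[1,0,0,0,0,0,0]]
  ]
}}

```text
t: 45.82
tcp_pos: [477.4, 342.8, 59.9]
tool_rot: [1.0, 0.031, -0.001, 0.001]
ft_force: [0.2, -0.1, -0.2]
grip_width: 20.6
gripper_force: 59.1
```

```bash
python3 -c "
from plan import *
x,y=476.6,343.4
plan([(1,x,y,0,3.6),(1,x,y,-12,3.6,6),(1,2),(-.3,4),(-.3,x,y,80,3.6,45),(-.3,1)])"
```

```text
[[[1,-0.003,-0.003,0.249,0,0,-0.01],[1,-0.003,-0.002,0.25,0,0,-0.01],[1,-0,-0,0.05,0,0,0],[1,-0,-0,0.05,0,0,0],[1,0,0,0,0,0,0],[1,0,0,0,0,0,0],[-0.3,0,0,0,0,0,0],[-0.3,0,0,0,0,0,0]]]
[[[-0.3,0,0,0,0,0,0],[-0.3,0,0,0,0,0,0],[-0.3,-0,-0,-0.256,0,0,0],[-0.3,-0,-0,-0.255,0,0,0],[-0.3,-0,-0,-0.256,0,0,0],[-0.3,0,0,0,0,0,0]]]
14 rows; from [477.4 342.8  59.9] yaw 3.5 t 45.83 w 20.6
```

{"name": "carry_out", "arguments": {
  "commands": [
    [[1,-0.003,-0.003,0.249,0,0,0],[1,-0.003,-0.002,0.25,0,0,0],[1,0,0,0.05,0,0,0],[1,0,0,0.05,0,0,0],[1,0,0,0,0,0,0],[1,0,0,0,0,0,0],[-0.3,0,0,0,0,0,0],[-0.3,0,0,0,0,0,0]]
  ]
}}

```text
t: 46.82
tcp_pos: [477.1, 344.9, -9.9]
tool_rot: [1.0, 0.031, 0.0, -0.0]
ft_force: [-0.2, -0.3, 0.4]
grip_width: 55.0
gripper_force: 0.0
```

{"name": "carry_out", "arguments": {
  "commands": [
    [[-0.3,0,0,0,0,0,0],[-0.3,0,0,0,0,0,0],[-0.3,0,0,-0.256,0,0,0],[-0.3,0,0,-0.255,0,0,0],[-0.3,0,0,-0.256,0,0,0],[-0.3,-0.4,0,-0.3,0,0,0],[-0.3,0,0.4,-0.3,0,0,0],[-0.3,0,0.4,0,0,0,0]]
  ]
}}

```text
t: 47.82
tcp_pos: [436.2, 246.2, 156.9]
tool_rot: [0.999, 0.032, 0.003, -0.001]
ft_force: [0.3, 0.1, -0.2]
grip_width: 55.6
gripper_force: 0.0
```

Run:
```python
from h import *
t=get_image("top"); s=get_image("scene")
a=cv2.resize(t["image"][110:270,120:410,::-1],(800,441),interpolation=cv2.INTER_CUBIC); cv2.imwrite("pics/top9.png",a)
info(t,["cell_0","lump_large","lump_small","torch"])
b=s["image"][120:360,150:430,::-1]; cv2.imwrite("pics/scene9.png",cv2.resize(b,(700,600),interpolation=cv2.INTER_CUBIC)); print("scene"); info(s,["cell_0","lump_large","lump_small","torch"])
```

```text
lump_large 0.5 mean [667.  28.  29.] rect c 668 27 size 43 41 long-axis deg 45 z95 35.0 px [253. 144. 265. 162.] [(259, 151, 0.45)]
lump_small 0.6 mean [ 446. -365.   17.] rect c 446 -365 size 43 14 long-axis deg -18 z95 22.0 px [391. 223. 400. 236.] [(285, 146, 0.59)]
lump_small 0.5 mean [687. -45.  15.] rect c 689 -45 size 43 33 long-axis deg -1 z95 22.0 px [278. 140. 291. 153.] [(285, 146, 0.59)]
scene
cell_0 0.62 mean [ 456. -316.   14.] rect c 457 -318 size 42 23 long-axis deg -35 z95 18.0 px [366. 152. 380. 161.] [(386, 152, 0.61)]
cell_0 0.61 mean [ 445. -363.   12.] rect c 448 -369 size 55 25 long-axis deg -19 z95 18.0 px [380. 146. 390. 155.] [(386, 152, 0.61)]
torch 0.79 mean [460. 348.  27.] rect c 469 344 size 88 33 long-axis deg 1 z95 36.0 px [194. 312. 234. 341.] [(211, 329, 0.69)]
```

View pics/top9.png

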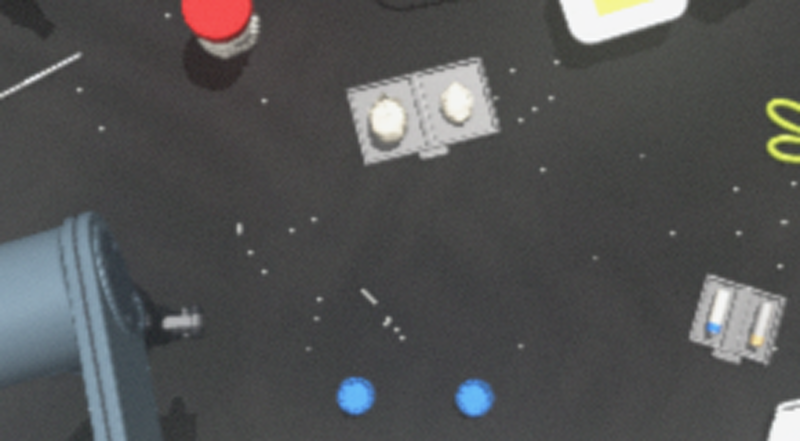

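View pics/scene9.png

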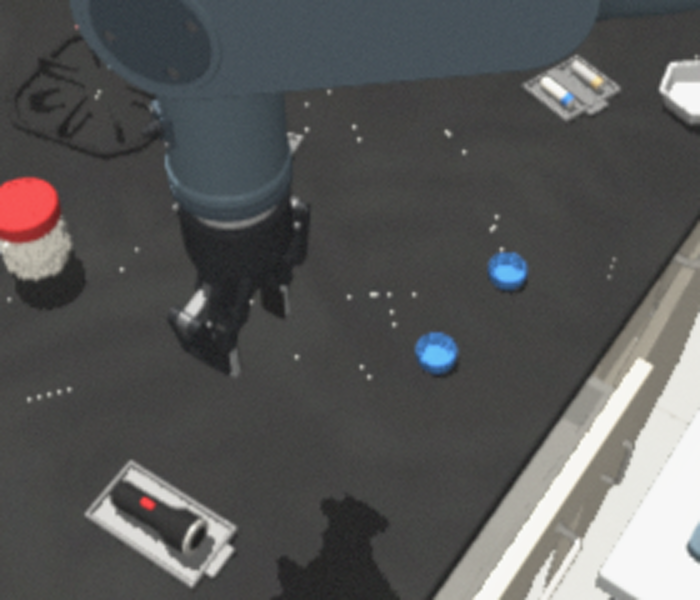

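Top view: both cells lie in the narrow bays at (719,310) and (763,322), and the lumps in the wide bays at (388,119) and (457,101). The scene view shows the torch in its tray at (160,515). Heights match resting on the 2.5 mm floors and the caps are untouched.

```bash
python3 -c "
from cell import *
print(hand_in())"
```

```text
the job is handed in; nothing more can be done
None
```

The job is handed in, with no verdict returned: the last pictures show both cells, both lumps and the torch lying in their bays and the blue caps untouched, at about 48 s of the 115 s allowed.

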